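Change over the pill vials between the slanted stand and the upright holder

TASK

Change over the pill vials: both used-up vials with red caps must leave the slanted silver stand and end up standing in the upright teal holder, and the new vial with the blue cap must leave the holder and end up in the slanted stand, each pushed fully home in a hole. There is only one free hole to begin with, so mind the order. Leave the thermometer and the green-capped vial in their holes and do not disturb the other toiletries.

Things in the scene. Friction and masses are not known exactly. Their poses are not given: they have to be found in the camera images.
- stand: Slanted silver stand, fixed, place and yaw vary. Base 85 x 146 x 6 mm, on it a block 46 x 136 x 45 thick with 3 holes in a row along y (-44, 0, 44), 22.5 mm square, 36 deep. Hole axis, bottom to mouth, is (-0.423, 0, 0.906) in its frame: leaning 25 degrees to its front, -x. Hole bottoms at (8.2, y, 32.2). Origin: centre of underside. Starts with two red vials and the thermometer, in any order.
- holder: Upright teal vial holder, fixed, place and yaw vary, left or right of the stand. Block 46 x 136 x 45 mm high, 3 vertical holes in a row along y (-44, 0, 44), 22.5 mm square, 36 deep, bottoms 9 above the counter. Origin: centre of underside. Starts with the blue and the green vial, in any order, and one free hole.
- red_a: Amber pill vial with a red cap, used up; starts in the slanted stand. Round closed tube 85 mm long: body 20 wide, cap 24 wide over the top 22, foot a half ball. About 25 to 55 g. In a hole it stands 49 out and may lean a further 6 degrees. Origin: centre of the foot; z runs along the tube to the cap.
- red_b: Amber pill vial with a red cap, the other used-up one; starts in the slanted stand. Round closed tube 85 mm long: body 20 wide, cap 24 wide over the top 22, foot a half ball. About 25 to 55 g. In a hole it stands 49 out and may lean a further 6 degrees. Origin: centre of the foot; z runs along the tube to the cap.
- blue: Amber pill vial with a blue cap, the new one; starts in the upright holder. Round closed tube 85 mm long: body 20 wide, cap 24 wide over the top 22, foot a half ball. About 25 to 55 g. In a hole it stands 49 out and may lean a further 6 degrees. Origin: centre of the foot; z runs along the tube to the cap.
- green: Amber pill vial with a green cap, not to be moved; stays in its hole of the upright holder. Round closed tube 85 mm long: body 20 wide, cap 24 wide over the top 22, foot a half ball. About 25 to 55 g. In a hole it stands 49 out and may lean a further 6 degrees. Origin: centre of the foot; z runs along the tube to the cap.
- thermometer: White stick thermometer, 98 long, lower 45 is 20 in diameter, upper part 14 in diameter; stays in its hole of the slanted stand, standing 62 out of it. Origin: centre of the foot; z along its length.
- bottle: Free-standing white pump bottle with a green band, 54 in diameter, 157 high with its pump, nozzle reaching 37 from the axis; stands between stand and holder. Origin: centre of the underside.
- pillcase: Clear flat pill case with five snap lids, 50 x 150 x 22, lying at the back. Origin: centre of the underside.
- comb: Black plastic comb, 170 long (along its y), 33 wide, 5 high, lying near the robot. Origin: underside.
- brush: Pink silicone face brush, round head 64 in diameter and 24 high, 77 long handle along its +y, 14 high. Origin: underside of the head's centre.
- jar: White ceramic cream jar with a wooden lid, 72 in diameter, 95 high, at the back left. Origin: centre of the underside.
- stand_seat0 (a point): Centre of the bottom of the stand's hole at its y = -44 mm, where the foot of a seated vial rests.
- holder_seat0 (a point): Centre of the bottom of the holder's hole at its y = -44 mm, where the foot of a seated vial rests.
- stand_seat1 (a point): Centre of the bottom of the stand's hole at its y = 0 mm, where the foot of a seated vial rests.
- holder_seat1 (a point): Centre of the bottom of the holder's hole at its y = 0 mm, where the foot of a seated vial rests.
- stand_seat2 (a point): Centre of the bottom of the stand's hole at its y = 44 mm, where the foot of a seated vial rests.
- holder_seat2 (a point): Centre of the bottom of the holder's hole at its y = 44 mm, where the foot of a seated vial rests.
Mind the look-alikes: they are no part of the job. Leave any yellow look-alike of the blue alone.

How it is judged:
At the end, for the whole second after the job is handed in: Both red vials in holder holes, feet within 6 mm of a hole bottom, within 9 degrees of upright; blue vial in a stand hole, foot within 6 mm of its bottom, leaning 13 to 37 degrees; all three at rest (under 0.02 m/s); green vial and thermometer within 15 mm of their starts ((distance between red_a and holder_seat0 below 0.006 m or distance between red_a and holder_seat1 below 0.006 m or distance between red_a and holder_seat2 below 0.006 m) and angle between each of red_a, red_b's own z axis and vertical below 0.16 rad and (distance between red_b and holder_seat0 below 0.006 m or distance between red_b and holder_seat1 below 0.006 m or distance between red_b and holder_seat2 below 0.006 m) and (distance between blue and stand_seat0 below 0.006 m or distance between blue and stand_seat1 below 0.006 m or distance between blue and stand_seat2 below 0.006 m) and angle between the z axis of blue and the z axis of stand, either way round between 0.226332 and 0.646332 rad and linear speed of each of red_a, red_b, blue below 0.02 m/s and distance of each of green, thermometer from where it was at the start of the episode below 0.015 m); the robot touches nothing.
It fails at once if the green-capped vial is taken out of its hole (distance of green from where it was at the start of the episode above 0.015 m).
It fails at once if the thermometer is taken out of its hole (distance of thermometer from where it was at the start of the episode above 0.015 m).
It fails at once if the pump bottle or jar is knocked over or pushed more than 30 mm (distance of any of bottle, jar from where it was at the start of the episode above 0.03 m or angle between any of bottle, jar's own z axis and vertical above 0.4 rad).
It fails at once if the pill case, comb or face brush is pushed more than 30 mm or tipped (distance of any of pillcase, comb, brush from where it was at the start of the episode above 0.03 m or angle between any of pillcase, comb, brush's own z axis and vertical above 0.4 rad).
It also fails if it takes over 69 s, if anything falls off the work surface, if the arm or the gripper's body presses on something with over 40 N, if the wrist force passes 120 N, or if a joint passes its speed limit or range.

ROBOT

A 7-joint arm with a two-finger parallel gripper is mounted at the origin on the work surface. World frame = base frame: x ahead of the robot, y to its left, z up, the work surface at z = 0. Lengths are in m, angles in rad, forces in N, time in s.
With the tool pointing down it reaches from about 0.4 to 0.85 m from the base axis. Payload 4.4 kg.
Tool frame: the origin (TCP) lies between the finger pads; the fingertips stand 11 mm ahead of it and the grasp point (between the pads) lies 8 mm behind it; z points along the fingers, y is the line along which they close (so a half turn about z gives the same grasp; the last joint's range is limited). The gripper opens to 94 mm and grips with 3 to 60 N. Pads are 16 mm wide; open, the fingers measure 119 mm over their backs; the gripper's body (75 mm by 177 mm) begins 78 mm behind the grasp point.
Start: joints at [-1.178, 0.628, 0.038, 1.517, -0.027, 0.996, -0.02], TCP at [0.288, 0.583, 0.216] pointing down, gripper open.
Joint ranges: [-3.06, 3.06], [-0.37, 2.12], [-1.25, 1.32], [0.18, 2.47], [-1.1, 4.24], [0.23, 1.98], [-2.94, 2.94]. Speed limits (rad/s): [2.57, 2.57, 3.14, 3.14, 3.14, 3.14, 3.14].

INTERFACE

Orientations are given as a rotation vector (axis times angle).
In Python, from workcell import sense, read_camera, camera_model, finish_job gives the robot as it stands.
- The arm moves only by the shell command python3 -m crank 'ROWS' [FORCE]. ROWS is JSON, a list of rows, each an object with "dr": the turn, a rotation vector about the tool's x, y, z in degrees, a list of three; "offset": the shift along the tool's x, y, z in cm, a list of three; "claw": the opening, from -1 (shut) to 1 (fully open). In form: [{"dr": [wx, wy, wz], "offset": [x, y, z], "claw": claw}, ...]. A call has 1 to 20 rows; each row shifts and turns the commanded pose from where the row before left it, along the tool's axes as they then stand; what a row does not reach is not made up. A row lasts 1/10 s, in which the tool goes at most 50 mm and 8.59 degrees, less where a joint would pass 70% of its speed; a pose out of reach is approached as far as the arm can. A call is refused whole if a number of a shift passes 5 or a number of a turn 8.59, either way. A call with a gripper value outside its range is refused whole. The fingers move at their own pace and stop on an object; FORCE is the grip in N (left out, the last holds). Time passes only in rows, so rows that do not move let the fingers close. It gives the time, the measured TCP pose, the force, the opening and the grip force at its end, in the units of the state.
- sense(): the state, without advancing time (a new reading comes with each control period).
- read_camera(name): name is "scene" or "side" or "wrist"; returns the picture (384x512x3 uint8, red, green, blue); there is no depth.
- camera_model(name): a dict with "fx", "fy", "cx", "cy" (pixels), "k1" (the pictures are not rectified: a ray, as slopes to the right and down, at radius r is drawn at 1 + k1 r^2 times it, then the intrinsics apply), "xyz" and "attitude" of the camera in the world; the wrist camera has in their place "T_tool_cam" (4x4, takes a point from camera to tool coordinates, whose origin is the TCP and whose axes are the flange's). Camera axes: x right, y down, z forward; pixel columns grow to the right and rows downward; lengths in m; the calibration is good to about 2 mm. A picture is of the moment at which its call begins: read the wrist's pose just before it. camera_model takes no time and is no camera call.
- finish_job(): hands the job in; it is judged then, once.
The state is a dict: "time": time; "qpos": joint angles; "dq": joint speeds; "joint_efforts": joint torques, N m; "ee_pos": TCP position; "tcp_rot": TCP orientation; "ft_force": force on the tool from outside, world axes, zero at the start; "ft_torque": the same for the moment, N m; "opening": finger opening in m; "finger_force": force on a finger pad.
Only numpy, scipy, OpenCV 4.12 (cv2) and the standard library are available. Lean on these libraries where they do the work, as an engineer would, in place of code of your own. Each camera call takes 0.05 s, during which the arm holds its last target. There are 200 camera calls.

## Working session

There is one attempt and no reset: what is moved stays moved. The work goes in short steps, Python scripts to look and compute and a shell command to move; the robot and the scene stay as the last step left them, time stands still between calls to the robot, and variables do not carry over. Pictures are saved under pics/ and viewed, at most 14 in all, crops included, and the job is handed in when it is done.

```bash
mkdir -p pics; python3 - <<'E'
from workcell import *
import cv2,numpy as np
np.set_printoptions(precision=4,suppress=True)
s=sense();print(s['time'],s['ee_pos'],s['tcp_rot'],s['opening'])
for n in("scene","side","wrist"):
    im=read_camera(n);np.save(f'pics/{n}0.npy',im);cv2.imwrite(f'pics/{n}0.png',im[:,:,::-1]);print(n,camera_model(n))
E
```

```text
0.0 [0.2875 0.5822 0.2156] [-0.7142 -3.0589  0.0029] 0.09381473353705068
scene {'fx': 351.9427376994545, 'fy': 351.9427376994545, 'cx': 253.7659010651895, 'cy': 185.73118670972315, 'k1': -0.03014560376808876, 'xyz': array([ 1.0249, -0.2568,  0.5615]), 'attitude': array([-2.0784, -1.2075,  0.4811])}
side {'fx': 364.5111029177553, 'fy': 364.5111029177553, 'cx': 257.10028039404006, 'cy': 187.59973224197262, 'k1': 0.03423753169356249, 'xyz': array([ 0.4696, -0.6689,  0.4602]), 'attitude': array([-2.0897,  0.2121, -0.1115])}
wrist {'fx': 298.41649261585223, 'fy': 298.41649261585223, 'cx': 252.80703585136598, 'cy': 192.9998408112946, 'k1': -0.01752441407854205, 'T_tool_cam': array([[-0.0003, -0.9638, -0.2665,  0.0792],
       [ 1.    , -0.0005,  0.0007, -0.0006],
       [-0.0008, -0.2665,  0.9638, -0.1681],
       [ 0.    ,  0.    ,  0.    ,  1.    ]])}
```

View pics/scene0.png

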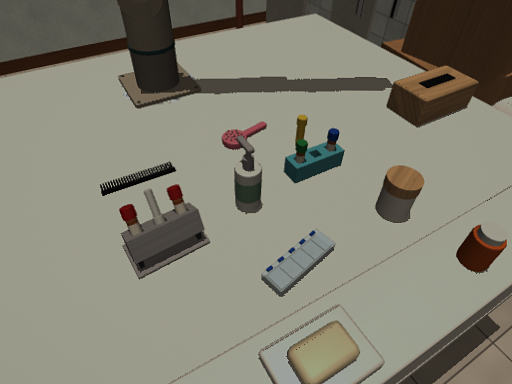

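View pics/side0.png

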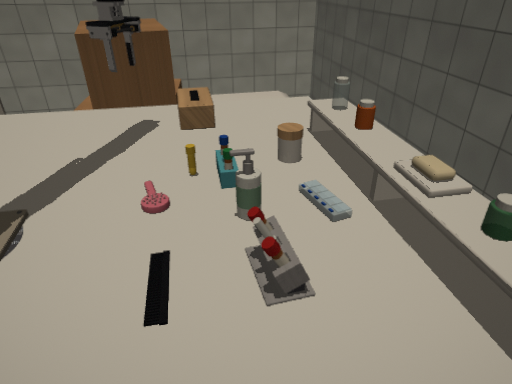

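Scene: red caps (130,217) and (176,195), with the thermometer (153,203) between them. Blue cap (333,135), green cap (301,148), free hole (316,153). Candidates for blue: the blue cap (333,135), the yellow look-alike (301,120) standing on the counter behind the holder, and the blue pillcase clips (290,250). I choose (333,135), in the holder's end hole. Side view: red caps (257,215) and (272,247), blue (224,140), yellow (191,158).

```bash
cat > h.py <<'E'
from workcell import *
import cv2,numpy as np
from scipy.spatial.transform import Rotation as R
np.set_printoptions(precision=4,suppress=True)
def cam(n,s=None):
    m=camera_model(n)
    if 'xyz' in m: T=np.eye(4);T[:3,:3]=R.from_rotvec(m['attitude']).as_matrix();T[:3,3]=m['xyz']
    else:
        s=s or sense();T=np.eye(4);T[:3,:3]=R.from_rotvec(s['tcp_rot']).as_matrix();T[:3,3]=s['ee_pos'];T=T@m['T_tool_cam']
    return m,T
def ray(C,uv):
    m,T=C;d=np.array([(uv[0]-m['cx'])/m['fx'],(uv[1]-m['cy'])/m['fy']]);x=d.copy()
    for _ in range(10): x=d/(1+m['k1']*(x@x))
    v=T[:3,:3]@np.r_[x,1];return T[:3,3],v/np.linalg.norm(v)
def plane(C,uv,z):
    o,v=ray(C,uv);return o+v*(z-o[2])/v[2]
def proj(C,p):
    m,T=C;q=T[:3,:3].T@(np.asarray(p)-T[:3,3]);x=q[:2]/q[2];x=x*(1+m['k1']*(x@x))
    return np.array([x[0]*m['fx']+m['cx'],x[1]*m['fy']+m['cy']])
def tri(C1,a,C2,b):
    o,v=ray(C1,a);p,w=ray(C2,b);t=np.linalg.lstsq(np.c_[v,-w],p-o,rcond=None)[0]
    A=o+v*t[0];B=p+w*t[1];return (A+B)/2,np.linalg.norm(A-B)
H={'red':((0,8),(172,180)),'blue':((105,125),),'green':((45,80),),'yellow':((20,32),),'teal':((84,98),)}
def blobs(im,c,mn=25,smin=150):
    h=cv2.cvtColor(im,cv2.COLOR_RGB2HSV);M=0
    for a,b in H[c]: M=M|cv2.inRange(h,(a,smin,40),(b,255,255))
    n,l,st,ce=cv2.connectedComponentsWithStats(M)
    return [(ce[i].round(1),st[i].tolist()) for i in range(1,n) if st[i,4]>=mn]
E
python3 - <<'E'
from h import *
I={n:np.load(f'pics/{n}0.npy') for n in('scene','side')}
for n in I:
    for c in H: print(n,c,[(b[0].tolist(),b[1]) for b in blobs(I[n],c,20,120)])
def crop(n,x,y,w,h): return cv2.resize(I[n][y:y+h,x:x+w],(400,300),interpolation=cv2.INTER_CUBIC)
o=np.vstack([np.hstack([crop('scene',110,175,120,90),crop('side',225,195,120,90)]),np.hstack([crop('scene',275,110,80,60),crop('side',185,130,80,60)])])
cv2.imwrite('pics/crop1.png',o[:,:,::-1])
E
```

```text
scene red [([238.8, 13.4], [236, 0, 7, 28, 135]), ([252.5, 129.7], [238, 122, 28, 17, 160]), ([230.6, 140.4], [223, 130, 18, 19, 187]), ([174.3, 192.2], [167, 185, 16, 16, 178]), ([127.5, 212.1], [119, 204, 17, 17, 212])]
scene blue [([333.6, 131.7], [329, 129, 10, 8, 55]), ([280.5, 258.7], [278, 256, 6, 6, 20]), ([269.1, 268.2], [267, 266, 6, 6, 20])]
scene green [([301.5, 142.4], [297, 139, 10, 8, 58])]
scene yellow [([300.8, 126.4], [296, 115, 11, 28, 198])]
scene teal [([314.5, 161.7], [286, 143, 58, 39, 1128])]
side red [([149.8, 188.5], [145, 182, 10, 16, 94]), ([155.8, 205.3], [142, 194, 27, 19, 253]), ([255.0, 213.1], [247, 206, 18, 15, 161]), ([270.7, 246.2], [262, 237, 19, 20, 273])]
side blue [([223.5, 139.5], [220, 135, 8, 10, 75])]
side green [([226.3, 153.7], [223, 148, 9, 12, 77])]
side yellow [([190.9, 157.9], [186, 144, 10, 31, 219])]
side teal [([226.5, 179.8], [220, 172, 15, 16, 92])]
```

View pics/crop1.png

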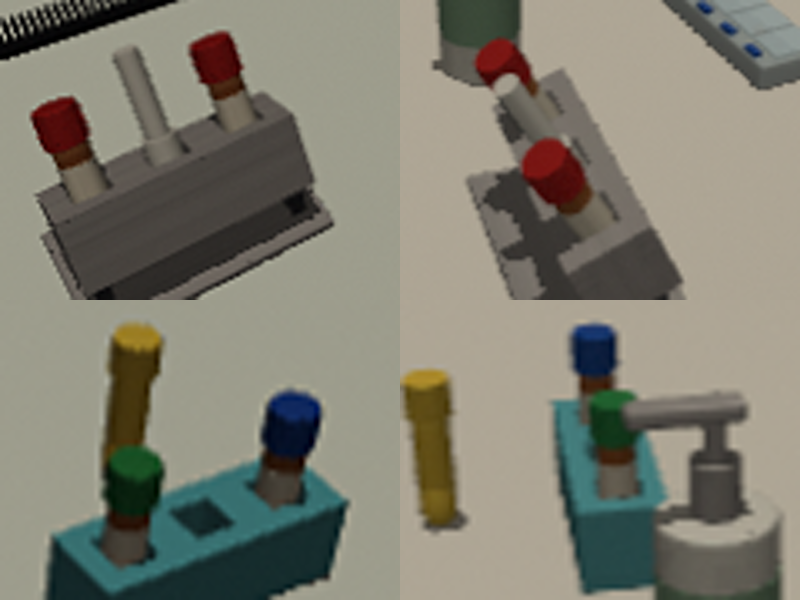

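Crop: it confirms the blue cap in the far end hole of the holder, green in the near end, and the free hole in the middle at (315,153). The yellow vial stands apart. In the stand, the reds are at the ends and the thermometer is in the middle.

```bash
cat >> h.py <<'E'
def fit2(loc,w):
    loc=np.array(loc);w=np.array(w);a,b=loc.mean(0),w.mean(0)
    S=(loc-a).T@(w-b);yaw=np.arctan2(S[0,1]-S[1,0],S[0,0]+S[1,1])
    c,s=np.cos(yaw),np.sin(yaw);Rm=np.array([[c,-s],[s,c]]);o=b-Rm@a
    return yaw,o,np.linalg.norm((loc@Rm.T+o)-w,axis=1)*1e3
E
python3 - <<'E'
from h import *
S,D=cam('scene'),cam('side')
zb,zf,xb,xf=.0745,.0551,.0138,-.0279
st=[(S,(127.4,241.6),xb,-.068,zb),(S,(199.1,210.4),xb,.068,zb),(S,(121.4,232.9),xf,-.068,zf),(D,(274.5,216),xb,.068,zb),(D,(298.5,262.5),xb,-.068,zb),(D,(273,273.6),xf,-.068,zf)]
h=[(S,(285.4,157.6),-.023,-.068,.045),(S,(297.4,168.6),.023,-.068,.045),(S,(344.4,150),.023,.068,.045),(D,(215.6,150.4),-.023,.068,.045),(D,(220.4,171),-.023,-.068,.045),(D,(237.8,169.6),.023,-.068,.045)]
for nm,L in(('stand',st),('holder',h)):
    W=np.array([plane(c,uv,z)[:2] for c,uv,_,_,z in L]);print(nm,W.tolist())
    for k in([0,1,2],[3,4,5],range(6)):
        y,o,r=fit2([L[i][2:4] for i in k],W[list(k)]);print(nm,np.degrees(y),o,r)
for n,a,b in(('redN',(127.5,212.1),(270.7,246.2)),('redF',(174.3,192.2),(255,213.1)),('blue',(333.6,131.7),(223.5,139.5)),('green',(301.5,142.4),(226.3,153.7)),('bandtop',(248,165),(249,176)),('yel',(300.8,126.4),(190.9,157.9))): print(n,tri(S,a,D,b))
E
```

```text
stand [[0.6158287337285504, -0.255421069139311], [0.6103640337511758, -0.12126974503700746], [0.5753819050345081, -0.25935325894151195], [0.6079784412281631, -0.12865366939113354], [0.6144032626544821, -0.2589015078388339], [0.5751129592932729, -0.25463610881306786]]
stand 2.7189953702694063 [ 0.5995 -0.1894] [1.4193 0.5431 0.8773]
stand 2.2383578769875974 [ 0.5984 -0.1914] [5.9322 0.4295 6.1326]
stand 2.4858446466904955 [ 0.599  -0.1904] [2.3097 0.8133 1.3569 7.0383 1.7481 5.0162]
holder [[0.5340280515578995, 0.12294423981641628], [0.5781330583963629, 0.12524264381362188], [0.5780219473861341, 0.26049131678362347], [0.5352503927301117, 0.25283459734841485], [0.5345242197253541, 0.1284323860626868], [0.5774755494451241, 0.12682353115551293]]
holder 0.6471461782853537 [0.5555 0.1921] [1.2243 1.3889 0.3339]
holder -0.34197309053891295 [0.5569 0.192 ] [7.3483 4.4346 3.5872]
holder 0.18000533575353686 [0.5562 0.1921] [1.2862 1.6259 0.9765 7.5771 4.5231 3.2421]
redN (array([ 0.5742, -0.2382,  0.0976]), np.float64(0.001677954900425351))
redF (array([ 0.568 , -0.1491,  0.0994]), np.float64(0.0017703965147418386))
blue (array([0.5551, 0.2364, 0.0861]), np.float64(0.008522408494415611))
green (array([0.5513, 0.1491, 0.0849]), np.float64(0.009022115389726488))
bandtop (array([ 0.5794, -0.0026,  0.1018]), np.float64(0.01380555601211201))
yel (array([0.4649, 0.2137, 0.0521]), np.float64(0.009217508116030263))
```

```bash
cat >> h.py <<'E'
P={'st':np.array([.599,-.1905,np.radians(2.6)]),'ho':np.array([.556,.192,np.radians(.4)])}
A=np.array([-.4226,0,.9063])
def seat(f,y):
    o=P[f];Z=R.from_euler('z',o[2])
    b=np.array([.0082,y,.0322]) if f=='st' else np.array([0,y,.009])
    ax=A if f=='st' else np.array([0,0,1.])
    yy=np.array([ax[2],0,-ax[0]])
    return Z.apply(b)+np.r_[o[:2],0],Z.apply(ax),Z.as_matrix()@np.c_[[0,1,0],yy,-ax]
def plan(f,y,l,dx=(0,0)):
    "TCP at l m from the seat along the axis, shifted dx along tool x,y"
    s=sense();c,ax,M=seat(f,y);p=c+ax*l+M[:,0]*dx[0]+M[:,1]*dx[1]
    M0=R.from_rotvec(s['tcp_rot']).as_matrix()
    print(s['time'],'tcp',s['ee_pos'],'to',p,'turn',np.degrees(R.from_matrix(M0.T@M).as_rotvec()).round(2),'off_cm(new axes)',(M.T@(p-s['ee_pos'])*100).round(2),'off now axes',(M0.T@(p-s['ee_pos'])*100).round(2),'F',s['ft_force'],'open',s['opening'])
E
python3 -c "
from h import *
plan('ho',.0,.2);plan('st',.044,.125)"
```

```text
0.15 tcp [0.2876 0.5823 0.2158] to [0.556 0.192 0.209] turn [-0.07  0.05 63.31] off_cm(new axes) [-39.22  26.56   0.68] off now axes [-41.35 -23.11   0.71] F [-0.0829  0.11    0.6256] open 0.09409331515869103
0.15 tcp [0.2876 0.5823 0.2158] to [ 0.5524 -0.1486  0.1455] turn [-22.64 -13.28  60.11] off_cm(new axes) [-74.22  18.    16.15] off now axes [-56.11 -53.79   7.11] F [-0.0829  0.11    0.6256] open 0.09409331515869103
```

```bash
python3 -m crank '[{"dr":[0,0,7.9],"offset":[0,0,0],"claw":0.3},{"dr":[0,0,7.9],"offset":[0,0,0],"claw":0.3},{"dr":[0,0,7.9],"offset":[0,0,0],"claw":0.3},{"dr":[0,0,7.9],"offset":[0,0,0],"claw":0.3},{"dr":[0,0,7.9],"offset":[0,0,0],"claw":0.3},{"dr":[0,0,7.9],"offset":[0,0,0],"claw":0.3},{"dr":[0,0,7.9],"offset":[0,0,0],"claw":0.3},{"dr":[0,0,7.9],"offset":[0,0,0],"claw":0.3},{"dr":[0,0,0],"offset":[-4,2,0],"claw":0.3},{"dr":[0,0,0],"offset":[-4,2,0],"claw":0.3},{"dr":[0,0,0],"offset":[-4,2,0],"claw":0.3},{"dr":[0,0,0],"offset":[-4,2,0],"claw":0.3},{"dr":[0,0,0],"offset":[-4,2,0],"claw":0.3},{"dr":[0,0,0],"offset":[-4,2,0],"claw":0.3},{"dr":[0,0,0],"offset":[-4,2,0],"claw":0.3},{"dr":[0,0,0],"offset":[-4,2,0],"claw":0.3}]' 10
python3 -c "
from h import *
plan('ho',.0,.2)"
```

```text
time: 1.75
ee_pos: [0.4511, 0.2626, 0.2164]
tcp_rot: [-2.211, -2.232, 0.0]
ft_force: [0.9, -0.5, 0.3]
opening: 0.0609
finger_force: 0.0
1.75 tcp [0.4511 0.2626 0.2164] to [0.556 0.192 0.209] turn [-0.01 -0.    0.13] off_cm(new axes) [-7.13 10.44  0.74] off now axes [-7.16 10.42  0.74] F [ 0.9493 -0.5418  0.2631] open 0.060897372705382195
```

```bash
python3 -m crank '[{"dr":[0,0,0],"offset":[-2.4,3.5,0],"claw":0.3},{"dr":[0,0,0],"offset":[-2.4,3.5,0],"claw":0.3},{"dr":[0,0,0],"offset":[-2.4,3.4,0],"claw":0.3},{"dr":[0,0,0],"offset":[0,0,0],"claw":0.3},{"dr":[0,0,0],"offset":[0,0,0],"claw":0.3}]'
python3 - <<'E'
from h import *
s=sense();im=read_camera('wrist');C=cam('wrist',s);print(s['ee_pos'])
np.save('pics/w1.npy',im);cv2.imwrite('pics/w1.png',im[:,:,::-1])
for y in(-.044,0,.044):
    b,ax,_=seat('ho',y);print(y,proj(C,b+ax*.036),proj(C,b),proj(C,b+ax*.085))
E
```

```text
time: 2.25
ee_pos: [0.5554, 0.1922, 0.2159]
tcp_rot: [-2.214, -2.229, 0.002]
ft_force: [-0.6, 0.4, 0.0]
opening: 0.0611
finger_force: 0.0
[0.5554 0.1922 0.2159]
-0.044 [254.8293 215.7292] [254.6913 206.4579] [255.0661 231.6551]
0 [254.8767 180.0894] [254.73   173.7677] [255.1308 191.0421]
0.044 [254.9263 141.982 ] [254.7703 139.0347] [255.1991 147.1334]
```

View pics/w1.png

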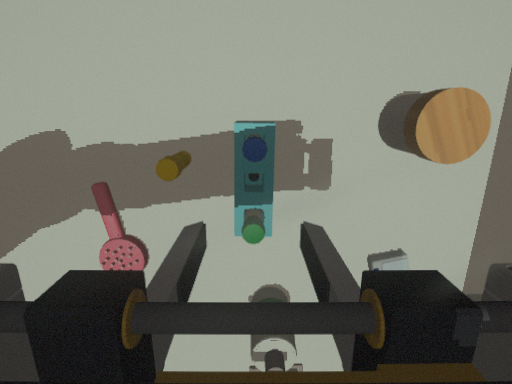

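Wrist view: teal block spans columns 235–274, free hole (254,178), blue (255,149), green (253,233), matching predictions within about 2 px. I'll go on to the stand.

```bash
python3 -m crank '[{"dr":[0,0,0],"offset":[-4.3,0,0],"claw":0.3},{"dr":[0,0,0],"offset":[-4.3,0,0],"claw":0.3},{"dr":[0,0,0],"offset":[-4.3,0,0],"claw":0.3},{"dr":[0,0,0],"offset":[-4.3,0,0],"claw":0.3},{"dr":[0,0,0],"offset":[-4.3,0,0],"claw":0.3},{"dr":[0,0,0],"offset":[-4.3,0,0],"claw":0.3},{"dr":[-6,-0.3,-0.5],"offset":[-4.3,0,0],"claw":0.3},{"dr":[-6,-0.3,-0.5],"offset":[-4,0,0],"claw":0.3},{"dr":[-6,-0.3,-0.5],"offset":[0,0,0],"claw":0.3},{"dr":[-6,-0.3,-0.5],"offset":[0,0,0],"claw":0.3},{"dr":[0,0,0],"offset":[0,0,0],"claw":0.3}]'
python3 -c "
from h import *
plan('st',.044,.135)"
```

```text
time: 3.4
ee_pos: [0.5538, -0.1461, 0.2153]
tcp_rot: [1.944, 2.029, 0.403]
ft_force: [-0.2, 0.7, -0.5]
opening: 0.0611
finger_force: 0.0
3.4 tcp [ 0.5538 -0.1461  0.2153] to [ 0.5482 -0.1488  0.1546] turn [-1.28  1.4   0.15] off_cm(new axes) [-0.24 -3.08  5.26] off now axes [-0.1  -2.96  5.33] F [-0.1914  0.7321 -0.4557] open 0.06106922562100315
```

```bash
python3 -m crank '[{"dr":[-1.3,1.4,0.15],"offset":[0,0,0],"claw":0.3},{"dr":[0,0,0],"offset":[-0.1,-1.5,1.5],"claw":0.3},{"dr":[0,0,0],"offset":[-0.1,-1.6,1.5],"claw":0.3},{"dr":[0,0,0],"offset":[0,0,1.2],"claw":0.3},{"dr":[0,0,0],"offset":[0,0,0],"claw":0.3},{"dr":[0,0,0],"offset":[0,0,0],"claw":0.3}]'
python3 - <<'E'
from h import *
s=sense();im=read_camera('wrist');C=cam('wrist',s)
np.save('pics/w2.npy',im);cv2.imwrite('pics/w2.png',im[:,:,::-1])
plan('st',.044,.062)
for y in(-.044,0,.044):
    b,ax,_=seat('st',y);print(y,proj(C,b+ax*.036),proj(C,b+ax*.074),proj(C,b+ax*.085))
print(blobs(im,'red'))
E
```

```text
time: 4.0
ee_pos: [0.556, -0.1455, 0.1811]
tcp_rot: [1.935, 2.034, 0.459]
ft_force: [-0.4, -0.5, -0.5]
opening: 0.0612
finger_force: 0.0
4.05 tcp [ 0.5558 -0.1459  0.1814] to [ 0.579  -0.1474  0.0884] turn [ 0.15 -0.37  0.14] off_cm(new axes) [-0.25 -1.83  9.4 ] off now axes [-0.31 -1.86  9.4 ] F [ 0.397  -0.0583  0.0113] open 0.060997554052841484
-0.044 [236.8144 273.24  ] [234.8493 293.7488] [234.1841 300.6949]
0 [236.2958 235.5321] [234.1721 251.9218] [233.4479 257.5128]
0.044 [235.7474 194.8712] [233.4492 206.3253] [232.6596 210.262 ]
[(array([220.5, 209.4]), [210, 198, 25, 25, 338]), (array([230. , 293.9]), [216, 281, 27, 22, 364])]
```

View pics/w2.png

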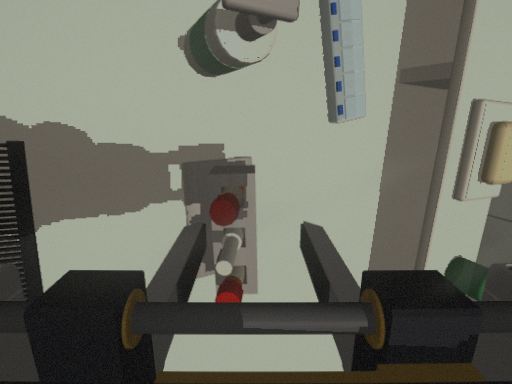

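```bash
python3 -m crank '[{"dr":[0,0,0],"offset":[-0.1,-0.6,1],"claw":0.3},{"dr":[0,0,0],"offset":[-0.1,-0.6,1],"claw":0.3},{"dr":[0,0,0],"offset":[-0.1,-0.6,1],"claw":0.3}]'
python3 -c "
from h import *
plan('st',.044,.062);s=sense();print(s['qpos'],s['dq'])"
```

```text
time: 4.35
ee_pos: [0.5567, -0.1551, 0.1597]
tcp_rot: [1.952, 2.053, 0.444]
ft_force: [1.0, -1.3, 0.1]
opening: 0.0612
finger_force: 0.0
4.35 tcp [ 0.5567 -0.1551  0.1597] to [ 0.579  -0.1474  0.0884] turn [-1.32 -0.87  0.1 ] off_cm(new axes) [ 0.67 -0.96  7.42] off now axes [ 0.56 -0.79  7.44] F [ 1.0345 -1.2872  0.088 ] open 0.061202578554563423
[ 0.2554  0.4895  0.0959  2.1626 -1.0991  0.2336  1.4293] [ 0.1168  0.1617 -0.0765 -0.0565 -0.0015 -0.0019  0.0659]
```

```bash
python3 -m crank '[{"dr":[0,0,0],"offset":[0,0,-4],"claw":0.3},{"dr":[0,0,0],"offset":[0,0,-3],"claw":0.3},{"dr":[0,0,0],"offset":[0,0,0],"claw":0.3},{"dr":[0,0,0],"offset":[0,0,0],"claw":0.3}]'
cat > fk.py <<'E'
from h import *
from scipy.optimize import least_squares
import itertools
def T(r=None,t=(0,0,0)):
    M=np.eye(4);M[:3,3]=t
    if r: M[:3,:3]=R.from_euler(r[0],r[1]).as_matrix()
    return M
def fk(q,p,s):
    d1,L1,a,b,L2,c,L3,o=p
    return (T(('z',s[0]*q[0]),(0,0,d1))@T(('y',q[1]))@T(('z',s[1]*q[2]),(0,0,0))@T(None,(a,0,L1))@T(('y',q[3]))@T(None,(b,0,L2))@T(('z',s[2]*q[4]))@T(('y',q[5]),)@T(None,(c,0,L3))@T(('z',s[3]*q[6]+o)))
E
python3 - <<'E'
from fk import *
s=sense();Q=[np.array([-1.178,.628,.038,1.517,-.027,.996,-.02]),np.array([.2554,.4895,.0959,2.1626,-1.0991,.2336,1.4293]),np.array(s['qpos'])]
X=[([.2875,.5822,.2156],[-.7142,-3.0589,.0029]),([.5567,-.1551,.1597],[1.952,2.053,.444]),(s['ee_pos'],s['tcp_rot'])]
print(Q[2],X[2])
best=[]
for sg in itertools.product((1,-1),repeat=4):
  for o0 in(0,np.pi/2,np.pi,-np.pi/2):
    def f(p):
        e=[]
        for q,(x,r) in zip(Q,X):
            M=fk(q,p,sg);e+=list(M[:3,3]-x)+list((R.from_matrix(M[:3,:3]).inv()*R.from_rotvec(r)).as_rotvec())
        return np.r_[e,.03*(p[[2,3,5]])]
    r=least_squares(f,[.33,.4,0,0,.4,0,.25,o0]);best.append((r.cost,sg,r.x,r.fun))
best.sort(key=lambda t:t[0])
for b in best[:3]: print(b)
np.save('fkp.npy',np.r_[best[0][2],best[0][1]])
E
```

```text
time: 4.75
ee_pos: [0.5287, -0.157, 0.2241]
tcp_rot: [1.951, 2.053, 0.444]
ft_force: [1.4, 0.2, -0.7]
opening: 0.0611
finger_force: 0.0
[ 0.0885  0.358   0.3461  2.1603 -0.8787  0.3993  1.2228] (array([ 0.5287, -0.157 ,  0.2241]), array([1.9508, 2.0534, 0.4441]))
(np.float64(0.0003892880955658684), (-1, -1, -1, -1), array([ 0.3289,  0.4989,  0.0393, -0.0142,  0.3531, -0.0195,  0.3148,
        1.571 ]), array([-0.0247,  0.0112, -0.0006,  0.003 , -0.0004,  0.0004, -0.0033,
        0.0022, -0.0006, -0.0003, -0.0002, -0.0002,  0.0032, -0.002 ,
        0.0012, -0.    , -0.    , -0.0002,  0.0012, -0.0004, -0.0006]))
(np.float64(0.000389288095565869), (-1, -1, -1, -1), array([ 0.3289,  0.4989,  0.0393, -0.0142,  0.3531, -0.0195,  0.3148,
        1.571 ]), array([-0.0247,  0.0112, -0.0006,  0.003 , -0.0004,  0.0004, -0.0033,
        0.0022, -0.0006, -0.0003, -0.0002, -0.0002,  0.0032, -0.002 ,
        0.0012, -0.    , -0.    , -0.0002,  0.0012, -0.0004, -0.0006]))
(np.float64(0.0003892880955658693), (-1, -1, -1, -1), array([ 0.3289,  0.4989,  0.0393, -0.0142,  0.3531, -0.0195,  0.3148,
       -4.7122]), array([-0.0247,  0.0112, -0.0006,  0.003 , -0.0004,  0.0004, -0.0033,
        0.0022, -0.0006, -0.0003, -0.0002, -0.0002,  0.0032, -0.002 ,
        0.0012, -0.    , -0.    , -0.0002,  0.0012, -0.0004, -0.0006]))
```

```bash
cat > fk.py <<'E'
from h import *
from scipy.optimize import least_squares
def T(r=None,t=(0,0,0)):
    M=np.eye(4);M[:3,3]=t
    if r: M[:3,:3]=R.from_euler(r[0],r[1]).as_matrix()
    return M
def fk(q,p):
    d1,L1,a,b,L2,c,L3,e1,e2,e3=p
    return T(('z',-q[0]),(0,0,d1))@T(('y',q[1]))@T(('z',-q[2]))@T(None,(a,e1,L1))@T(('y',q[3]))@T(None,(b,e2,L2))@T(('z',-q[4]))@T(('y',q[5]))@T(None,(c,e3,L3))@T(('z',-q[6]+np.pi/2))
def fit(Q,X):
    def f(p):
        e=[]
        for q,(x,r) in zip(Q,X): e+=list(fk(q,p)[:3,3]-x)
        return np.r_[e,.01*p[[2,3,5,7,8,9]]]
    return least_squares(f,[.33,.45,0,0,.4,0,.25,0,0,0])
lo=np.array([-3.06,-.37,-1.25,.18,-1.1,.23,-2.94]);hi=np.array([3.06,2.12,1.32,2.47,4.24,1.98,2.94])
def ik(p,pos,M,q0,w=1e-3):
    def f(q):
        F=fk(q,p);return np.r_[(F[:3,3]-pos)*5,(R.from_matrix(F[:3,:3]).inv()*R.from_matrix(M)).as_rotvec(),w*(q-q0)]
    return least_squares(f,np.clip(q0,lo+.02,hi-.02),bounds=(lo,hi))
E
python3 - <<'E'
from fk import *
s=sense();Q=[np.array([-1.178,.628,.038,1.517,-.027,.996,-.02]),np.array([.2554,.4895,.0959,2.1626,-1.0991,.2336,1.4293]),np.array(s['qpos'])]
X=[([.2875,.5822,.2156],0),([.5567,-.1551,.1597],0),(s['ee_pos'],0)]
r=fit(Q,X);print(r.x,r.fun[:9]*1e3);p=r.x;np.save('fkp.npy',p)
rng=np.random.default_rng(0)
for nm,a in(('st44',('st',.044,.062)),('st-44',('st',-.044,.062)),('st44up',('st',.044,.16)),('ho0',('ho',0,.062)),('ho44',('ho',.044,.062))):
    c,ax,M=seat(*a[:2]);pos=c+ax*a[2];out=[]
    for k in range(30):
        for fl in(1,-1):
            q0=rng.uniform(lo,hi);g=ik(p,pos,M@np.diag([fl,fl,1]),q0,1e-4)
            if g.cost<1e-6: out.append((min((g.x-lo).min(),(hi-g.x).min()),fl,g.x))
    out.sort(key=lambda t:-t[0]);print(nm,len(out));[print('  ',o[0].round(3),o[1],o[2].round(2)) for o in out[:6]]
E
```

```text
[ 0.365   0.5539 -0.0036  0.0026  0.3806 -0.008   0.3915 -0.0113 -0.0113
 -0.0057] [-0.0005 -0.0003 -0.0003 -0.0022  0.     -0.0108  0.002   0.0017  0.011 ]
st44 24
   0.19 -1 [ 0.99  0.89 -1.06  2.21  1.76  0.6   1.86]
   0.188 -1 [ 0.99  0.89 -1.06  2.21  1.76  0.6   1.86]
   0.178 1 [ 0.87  0.79 -0.83  2.2   1.84  0.41 -1.39]
   0.118 -1 [ 0.83  0.76 -0.75  2.2   1.88  0.35  1.7 ]
   0.108 1 [ 1.03  0.94 -1.14  2.21  1.75  0.68 -1.25]
   0.088 -1 [ 0.8   0.74 -0.71  2.2   1.91  0.32  1.66]
st-44 22
   0.253 1 [ 1.11  0.89 -0.99  2.1   1.59  0.48 -0.94]
   0.247 1 [ 1.12  0.89 -1.    2.1   1.59  0.5  -0.94]
   0.2 -1 [ 1.08  0.86 -0.93  2.1   1.59  0.43  2.19]
   0.116 1 [ 1.18  0.97 -1.13  2.1   1.6   0.62 -0.92]
   0.1 1 [ 1.18  0.98 -1.15  2.1   1.61  0.64 -0.92]
   0.0 1 [ 0.94  0.77 -0.68  2.1   1.58  0.23 -0.98]
st44up 16
   0.157 1 [ 1.09  0.63 -1.09  2.24  1.37  0.45 -0.98]
   0.156 -1 [ 1.05  0.59 -1.01  2.24  1.35  0.39  2.18]
   0.086 1 [ 1.13  0.67 -1.16  2.24  1.39  0.51 -1.  ]
   0.04 -1 [ 1.15  0.69 -1.21  2.24  1.41  0.55  2.13]
   0.032 -1 [ 0.94  0.53 -0.83  2.25  1.26  0.26  2.26]
   0.017 1 [ 1.16  0.71 -1.23  2.24  1.41  0.57 -1.01]
ho0 29
   0.484 -1 [ 0.09  0.84 -0.77  1.82  0.79  0.82  2.07]
   0.465 1 [-0.06  0.77 -0.5   1.82  0.55  0.69 -0.87]
   0.451 1 [-0.09  0.77 -0.46  1.82  0.51  0.68 -0.84]
   0.45 -1 [-0.09  0.77 -0.46  1.82  0.51  0.68  2.31]
   0.435 1 [-0.66  0.79  0.44  1.8  -0.52  0.66  0.09]
   0.427 1 [-0.13  0.75 -0.39  1.82  0.44  0.66 -0.77]
ho44 45
   0.558 -1 [-0.04  0.83 -0.66  1.77  0.69  0.79  2.1 ]
   0.538 -1 [-0.07  0.81 -0.62  1.77  0.65  0.77  2.13]
   0.525 1 [-0.09  0.81 -0.59  1.77  0.62  0.75 -0.99]
   0.51 -1 [-0.11  0.8  -0.55  1.77  0.59  0.74  2.18]
   0.508 1 [-0.11  0.8  -0.54  1.77  0.58  0.74 -0.96]
   0.5 1 [-0.12  0.79 -0.52  1.77  0.57  0.73 -0.94]
```

```bash
python3 -m crank '[{"dr":[8.3,0,0],"offset":[0,0,-2],"claw":0.3},{"dr":[8.3,0,0],"offset":[0,0,-2],"claw":0.3},{"dr":[8.3,0,0],"offset":[0,0,-2],"claw":0.3},{"dr":[0,-8,0],"offset":[0,0,0],"claw":0.3},{"dr":[0,-8,0],"offset":[0,0,0],"claw":0.3},{"dr":[0,-8,0],"offset":[0,0,0],"claw":0.3},{"dr":[0,-8,0],"offset":[0,0,0],"claw":0.3},{"dr":[0,0,0],"offset":[0,0,0],"claw":0.3}]'
python3 -c "
from h import *
plan('st',.044,.16);s=sense();print(s['qpos'],s['dq'])"
```

```text
time: 5.55
ee_pos: [0.5176, -0.1475, 0.2692]
tcp_rot: [1.837, 1.967, -0.48]
ft_force: [-0.1, -0.0, -0.6]
opening: 0.0612
finger_force: 0.0
5.55 tcp [ 0.5176 -0.1475  0.2692] to [ 0.5376 -0.1492  0.1772] turn [-22.56  29.95   7.96] off_cm(new axes) [-0.27 -2.08  9.18] off now axes [4.45 1.76 8.11] F [-0.1015 -0.0492 -0.6123] open 0.06116271799139971
[-0.7822  0.6037  1.0194  1.95    0.027   0.7115  0.1614] [ 0.1285 -0.073   0.0131 -0.03   -0.0315  0.0343  0.0898]
```

```bash
python3 -m crank '[{"dr":[0,8,0],"offset":[0,0,0],"claw":0.3},{"dr":[0,8,0],"offset":[0,0,0],"claw":0.3},{"dr":[0,8,0],"offset":[0,0,0],"claw":0.3},{"dr":[0,8,0],"offset":[0,0,0],"claw":0.3},{"dr":[0,8,0],"offset":[0,0,0],"claw":0.3},{"dr":[0,8,0],"offset":[0,0,0],"claw":0.3},{"dr":[0,8,0],"offset":[0,0,0],"claw":0.3},{"dr":[-8,0,0],"offset":[0,0,0],"claw":0.3},{"dr":[-8,0,0],"offset":[0,0,0],"claw":0.3},{"dr":[-8,0,0],"offset":[0,0,0],"claw":0.3},{"dr":[0,0,0],"offset":[0,0,0],"claw":0.3}]'
python3 -c "
from h import *
plan('st',.044,.16);s=sense();print(s['qpos'],s['dq'])"
```

```text
time: 6.65
ee_pos: [0.5115, -0.156, 0.2724]
tcp_rot: [-2.141, -2.062, -0.963]
ft_force: [-0.3, 0.7, 0.5]
opening: 0.0612
finger_force: 0.0
6.65 tcp [ 0.5115 -0.156   0.2724] to [ 0.5376 -0.1492  0.1772] turn [  0.7  -23.7   -9.93] off_cm(new axes) [ 0.56 -1.63  9.74] off now axes [-3.67 -1.47  9.07] F [-0.2919  0.7124  0.4777] open 0.061183989806322406
[ 0.3714  0.4234  0.3844  2.012  -0.9987  0.9909  1.3715] [-0.0595  0.0283 -0.0038 -0.1796  0.0814  0.0642 -0.1359]
```

```bash
cat > smp.py <<'E'
from fk import *
Q=[[-1.178,.628,.038,1.517,-.027,.996,-.02],[ 0.0885,0.358,0.3461,2.1603,-0.8787,0.3993,1.2228],[.2554,.4895,.0959,2.1626,-1.0991,.2336,1.4293],[-0.7822,0.6037,1.0194,1.95,0.027,0.7115,0.1614],[0.3714,0.4234,0.3844,2.012,-0.9987,0.9909,1.3715]]
X=[[.2875,.5822,.2156],[.5287,-.157,.2241],[.5567,-.1551,.1597],[.5176,-.1475,.2692],[.5115,-.156,.2724]]
RV=[[-.7142,-3.0589,.0029],[1.951,2.053,.444],[1.952,2.053,.444],[1.837,1.967,-.48],[-2.141,-2.062,-.963]]
E
python3 - <<'E'
from smp import *
r=fit(np.array(Q),[(x,0) for x in X]);p=r.x;np.save('fkp.npy',p);print(p,r.fun[:15]*1e3)
# test home-bias hypothesis
home=np.array(Q[0])
for i in(1,3,4):
    g=ik(p,np.array(X[i]),R.from_rotvec(RV[i]).as_matrix(),home,.02);print(i,g.x,'actual',Q[i])
rng=np.random.default_rng(1)
for y in(.044,-.044):
  for t in(25,21,19,15,10,0):
    c,ax,M=seat('st',y);M=M@R.from_euler('x',25-t,degrees=True).as_matrix();pos=c+ax*.073-.008*-M[:,2];o=[]
    for k in range(12):
        g=ik(p,pos,M,np.r_[rng.uniform(-.8,.6),.5,rng.uniform(-.3,1),2.1,rng.uniform(-1.1,.3),.4,rng.uniform(0,1.6)],1e-3)
        q=g.x
        if np.linalg.norm(fk(q,p)[:3,3]-pos)<2e-3 and q[4]<1: o.append(q)
    o.sort(key=lambda q:-min((q-lo).min(),(hi-q).min()));print(y,t,len(o),o[0].round(2) if o else '')
E
```

```text
[ 0.3344  0.5501  0.0097 -0.0053  0.3725 -0.0033  0.3619 -0.0113 -0.0113
 -0.0031] [-1.8077  2.2426 -0.8179  0.3917 -0.502   0.1257  1.935  -0.3108 -1.3558
 -3.9719  0.4628  4.2713 -0.7508 -0.4889 -2.2234]
1 [ 0.402   0.3336 -0.0695  2.1642 -0.494   0.3     0.8391] actual [0.0885, 0.358, 0.3461, 2.1603, -0.8787, 0.3993, 1.2228]
3 [-0.617   0.5029  0.7216  1.9464  0.3082  0.747  -0.1262] actual [-0.7822, 0.6037, 1.0194, 1.95, 0.027, 0.7115, 0.1614]
4 [ 0.3579  0.4225  0.3995  2.0071 -0.9971  0.9991  1.3651] actual [0.3714, 0.4234, 0.3844, 2.012, -0.9987, 0.9909, 1.3715]
0.044 25 0 
0.044 21 0 
0.044 19 12 [ 0.15  0.64  0.17  2.09 -1.1   0.23  1.37]
0.044 15 12 [ 0.05  0.66  0.3   2.04 -0.93  0.33  1.18]
0.044 10 12 [-0.06  0.71  0.45  1.96 -0.81  0.49  1.03]
0.044 0 12 [-0.13  0.79  0.56  1.79 -0.59  0.73  0.79]
-0.044 25 0 
-0.044 21 12 [ 0.41  0.66  0.05  2.03 -1.03  0.23  1.47]
-0.044 19 12 [ 0.39  0.66  0.06  2.   -0.83  0.26  1.26]
-0.044 15 12 [ 0.21  0.7   0.3   1.94 -0.85  0.42  1.24]
-0.044 10 12 [ 0.1   0.74  0.46  1.86 -0.78  0.56  1.13]
-0.044 0 12 [ 0.08  0.79  0.45  1.7  -0.47  0.75  0.8 ]
```

```bash
cat >> h.py <<'E'
def planT(f,y,l,t,lift=0,dx=(0,0),yaw=0):
    "TCP at l from seat along axis leaning t deg (tool along it), plus lift along the true hole axis"
    s=sense();c,ax,M=seat(f,y)
    M=M@R.from_euler('x',(25 if f=='st' else 0)-t,degrees=True).as_matrix()
    p=c-M[:,2]*l+ax*lift+M[:,0]*dx[0]+M[:,1]*dx[1]
    M0=R.from_rotvec(s['tcp_rot']).as_matrix()
    print('t',s['time'],'tcp',s['ee_pos'],'to',p.round(4),'turn',np.degrees(R.from_matrix(M0.T@M).as_rotvec()).round(2),'off new',(M.T@(p-s['ee_pos'])*100).round(2),'off now',(M0.T@(p-s['ee_pos'])*100).round(2),'F',s['ft_force'],'open',s['opening'],'q5,6',s['qpos'][4:6])
E
python3 -c "
from h import *
planT('st',-.044,.062,20,.07)"
```

```text
t 6.65 tcp [ 0.5115 -0.156   0.2724] to [ 0.5585 -0.2364  0.1539] turn [  5.61 -24.12  -8.89] off new [-8.24  0.01 12.61] off now [-12.64   0.62   8.17] F [-0.2919  0.7124  0.4777] open 0.061183989806322406 q5,6 [-0.9987  0.9909]
```

```bash
python3 -m crank '[{"dr":[1.4,-6,-2.2],"offset":[0,0,0],"claw":0.3},{"dr":[1.4,-6,-2.2],"offset":[0,0,0],"claw":0.3},{"dr":[1.4,-6,-2.2],"offset":[0,0,0],"claw":0.3},{"dr":[1.4,-6.1,-2.3],"offset":[0,0,0],"claw":0.3},{"dr":[0,0,0],"offset":[-2.7,0,3],"claw":0.3},{"dr":[0,0,0],"offset":[-2.7,0,3],"claw":0.3},{"dr":[0,0,0],"offset":[-2.8,0,3],"claw":0.3},{"dr":[0,0,0],"offset":[0,0,1],"claw":0.3},{"dr":[0,0,0],"offset":[0,0,0],"claw":0.3}]'
python3 - <<'E'
from h import *
s=sense();im=read_camera('wrist');C=cam('wrist',s);np.save('pics/w3.npy',im)
planT('st',-.044,.062,20,.07);planT('st',-.044,.062,20,0)
for y in(-.044,.044):
    b,ax,_=seat('st',y);print(y,proj(C,b+ax*.036),proj(C,b+ax*.074),'6deg fwd',proj(C,b+.074*R.from_euler('y',-6,degrees=True).apply(ax)))
print(blobs(im,'red'))
E
```

```text
time: 7.55
ee_pos: [0.5557, -0.2361, 0.1788]
tcp_rot: [1.978, 2.088, 0.366]
ft_force: [-0.2, 0.4, -0.7]
opening: 0.0606
finger_force: 0.0
t 7.6 tcp [ 0.5558 -0.2356  0.18  ] to [ 0.5585 -0.2364  0.1539] turn [0.1  0.   0.55] off new [-0.09 -0.64  2.54] off now [-0.08 -0.65  2.54] F [-0.3308  0.1787  0.5378] open 0.06101081441801081 q5,6 [-0.8469  0.469 ]
t 7.6 tcp [ 0.5558 -0.2356  0.18  ] to [ 0.588  -0.235   0.0905] turn [0.1  0.   0.55] off new [-0.09 -0.03  9.52] off now [-0.09 -0.05  9.52] F [-0.3308  0.1787  0.5378] open 0.06101081441801081 q5,6 [-0.8469  0.469 ]
-0.044 [251.3929 191.5812] [247.4382 202.799 ] 6deg fwd [238.7907 202.0335]
0.044 [252.0451  99.8642] [247.8101  98.1812] 6deg fwd [238.3351  97.7564]
[(array([236.8, 100.7]), [221, 85, 33, 32, 774]), (array([235.9, 201.2]), [227, 196, 19, 13, 91])]
```

```bash
python3 -m crank '[{"dr":[0,0,0.5],"offset":[-0.1,-0.3,2],"claw":0.3},{"dr":[0,0,0],"offset":[0,0,2],"claw":0.3},{"dr":[0,0,0],"offset":[0,0,2],"claw":0.3},{"dr":[0,0,0],"offset":[0,0,2],"claw":0.3},{"dr":[0,0,0],"offset":[0,0,1.5],"claw":0.3},{"dr":[0,0,0],"offset":[0,0,0],"claw":0.3},{"dr":[0,0,0],"offset":[0,0,0],"claw":0.3}]'
python3 -c "
from h import *
planT('st',-.044,.062,20,0)
s=sense();im=read_camera('wrist');np.save('pics/w4.npy',im);cv2.imwrite('pics/w4.png',im[:,:,::-1])"
```

```text
time: 8.3
ee_pos: [0.586, -0.2353, 0.0916]
tcp_rot: [1.983, 2.079, 0.368]
ft_force: [-0.2, -0.2, 0.3]
opening: 0.061
finger_force: 0.0
t 8.3 tcp [ 0.586  -0.2353  0.0916] to [ 0.588  -0.235   0.0905] turn [0.22 0.09 0.13] off new [0.02 0.16 0.18] off now [0.02 0.16 0.18] F [-0.2294 -0.2045  0.317 ] open 0.06096221364999586 q5,6 [-1.0361  0.2765]
```

View pics/w4.png

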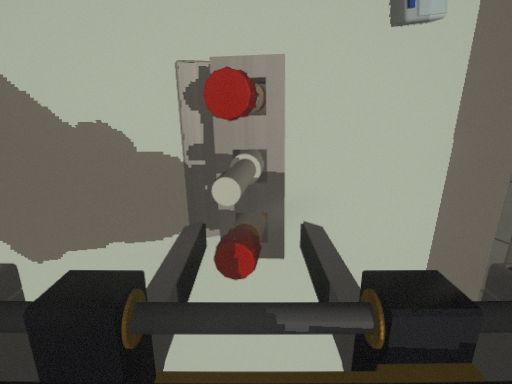

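The view shows the red cap at (240,250) between the fingers, so I'm closing.

```bash
python3 -m crank '[{"dr":[0,0,0],"offset":[0,0,0],"claw":-0.6},{"dr":[0,0,0],"offset":[0,0,0],"claw":-0.6},{"dr":[0,0,0],"offset":[0,0,0],"claw":-0.6},{"dr":[0,0,0],"offset":[0,0,0],"claw":-0.6},{"dr":[0,0,0],"offset":[0,0,0],"claw":-0.6},{"dr":[0,0,0],"offset":[0,0,0],"claw":-0.6}]' 20
python3 -m crank '[{"dr":[0,0,0],"offset":[0,-0.09,-1],"claw":-0.6},{"dr":[0,0,0],"offset":[0,-0.09,-1],"claw":-0.6},{"dr":[0,0,0],"offset":[0,-0.18,-2],"claw":-0.6},{"dr":[0,0,0],"offset":[0,-0.18,-2],"claw":-0.6},{"dr":[0,0,0],"offset":[0,-0.18,-2],"claw":-0.6},{"dr":[0,0,0],"offset":[0,0,-3],"claw":-0.6},{"dr":[0,0,0],"offset":[0,0,-3],"claw":-0.6},{"dr":[0,0,0],"offset":[0,0,-3],"claw":-0.6},{"dr":[0,0,0],"offset":[0,0,0],"claw":-0.6}]'
python3 -c "
from h import *
planT('ho',0,.16,0)"
```

```text
time: 8.95
ee_pos: [0.5852, -0.2356, 0.0902]
tcp_rot: [1.985, 2.08, 0.367]
ft_force: [-0.8, -0.7, -0.2]
opening: 0.0238
finger_force: 20.0
time: 9.85
ee_pos: [0.5204, -0.2401, 0.252]
tcp_rot: [1.981, 2.073, 0.369]
ft_force: [0.9, -0.5, 0.1]
opening: 0.0239
finger_force: 20.0
t 9.85 tcp [ 0.5204 -0.2401  0.252 ] to [0.556 0.192 0.169] turn [20.49 -0.07  2.18] off new [43.18  3.86  8.3 ] off now [43.05  2.31  9.46] F [ 0.8673 -0.4595  0.1488] open 0.023894828680023326 q5,6 [-0.6999  0.5985]
```

```bash
python3 -m crank '[{"dr":[6.8,0,0.7],"offset":[0,0,0],"claw":-0.6},{"dr":[6.8,0,0.7],"offset":[0,0,0],"claw":-0.6},{"dr":[6.8,0,0.7],"offset":[0,0,0],"claw":-0.6},{"dr":[0,0,0],"offset":[4.3,0.4,0],"claw":-0.6},{"dr":[0,0,0],"offset":[4.3,0.4,0],"claw":-0.6},{"dr":[0,0,0],"offset":[4.3,0.4,0],"claw":-0.6},{"dr":[0,0,0],"offset":[4.3,0.4,0],"claw":-0.6},{"dr":[0,0,0],"offset":[4.3,0.4,0],"claw":-0.6},{"dr":[0,0,0],"offset":[4.3,0.4,0],"claw":-0.6},{"dr":[0,0,0],"offset":[4.3,0.4,0],"claw":-0.6},{"dr":[0,0,0],"offset":[4.3,0.4,0],"claw":-0.6},{"dr":[0,0,0],"offset":[4.3,0.4,0],"claw":-0.6},{"dr":[0,0,0],"offset":[4.3,0.4,0],"claw":-0.6},{"dr":[0,0,0],"offset":[0,0,3],"claw":-0.6},{"dr":[0,0,0],"offset":[0,0,2.5],"claw":-0.6},{"dr":[0,0,0],"offset":[0,0,0],"claw":-0.6},{"dr":[0,0,0],"offset":[0,0,0],"claw":-0.6}]'
python3 - <<'E'
from h import *
s=sense();im=read_camera('wrist');C=cam('wrist',s);np.save('pics/w5.npy',im)
planT('ho',0,.125,0)
for y in(-.044,0,.044):
    b,ax,_=seat('ho',y);print(y,'mouth',proj(C,b+ax*.036),'cap',proj(C,b+ax*.074))
M=R.from_rotvec(s['tcp_rot']).as_matrix();print('foot',proj(C,s['ee_pos']+M[:,2]*.062),'foot-10',proj(C,s['ee_pos']+M[:,2]*.052))
for c in('green','blue','red'):print(c,blobs(im,c))
cr=cv2.resize(im[60:285,130:430],(800,600),interpolation=cv2.INTER_CUBIC);cv2.imwrite('pics/c5.png',cr[:,:,::-1])
E
```

```text
time: 11.55
ee_pos: [0.5553, 0.192, 0.1939]
tcp_rot: [-2.206, -2.228, 0.002]
ft_force: [0.3, -0.0, -0.2]
opening: 0.0236
finger_force: 20.0
t 11.6 tcp [0.5561 0.192  0.1948] to [0.556 0.192 0.134] turn [-0.21 -0.24  0.15] off new [ 0.   -0.01  6.08] off now [-0.02  0.02  6.08] F [-0.1319 -0.1302 -0.3067] open 0.024008093535110395 q5,6 [-0.4734  0.9307]
-0.044 mouth [255.5318 222.6773] cap [255.6377 236.1701]
0 mouth [255.7314 184.9287] cap [255.8674 194.1948]
0.044 mouth [255.9437 144.4234] cap [256.1137 148.729 ]
foot [254.8194 209.9889] foot-10 [254.8972 214.1036]
green []
blue []
red [(array([252.7, 261.3]), [232, 241, 42, 40, 1198])]
```

View pics/c5.png

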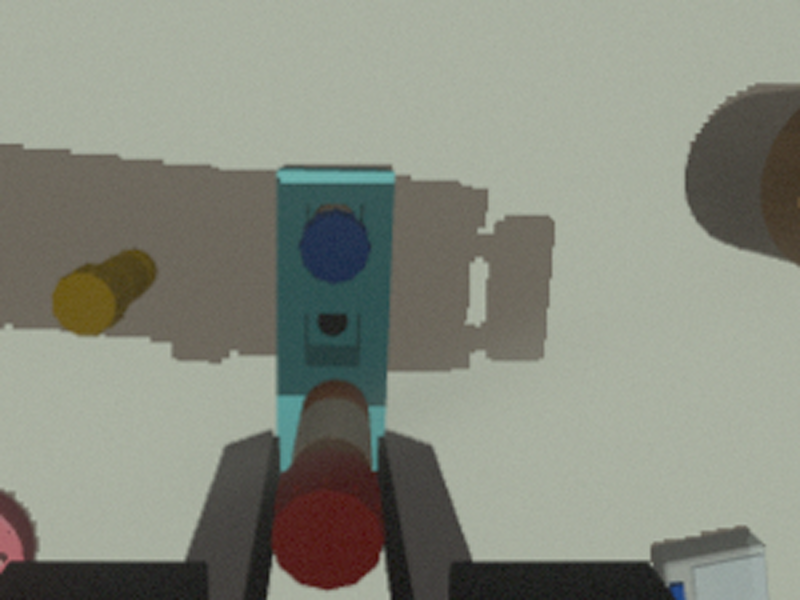

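Crop: the hole centre is at about (254.6,186.9), predicted (255.7,184.9), and the vial foot is at about (255.6,212). The shift needed is roughly tool x -0.15 cm and y -0.18 cm.

```bash
python3 -m crank '[{"dr":[0,0,0],"offset":[-0.15,-0.18,1],"claw":-0.6},{"dr":[0,0,0],"offset":[0,0,2],"claw":-0.6},{"dr":[0,0,0],"offset":[0,0,2],"claw":-0.6},{"dr":[0,0,0],"offset":[0,0,2],"claw":-0.6},{"dr":[0,0,0],"offset":[0,0,0],"claw":-0.6},{"dr":[0,0,0],"offset":[0,0,0],"claw":-0.6}]'
python3 - <<'E'
from h import *
s=sense();im=read_camera('wrist');np.save('pics/w6.npy',im)
planT('ho',0,.062,0)
cr=cv2.resize(im[90:270,140:380],(800,600),interpolation=cv2.INTER_CUBIC);cr=cv2.convertScaleAbs(cr,alpha=1.8);cv2.imwrite('pics/c6.png',cr[:,:,::-1])
E
```

```text
time: 12.2
ee_pos: [0.5537, 0.1907, 0.1245]
tcp_rot: [-2.206, -2.228, 0.0]
ft_force: [0.7, -1.3, -0.3]
opening: 0.0237
finger_force: 20.0
t 12.25 tcp [0.5542 0.1908 0.125 ] to [0.556 0.192 0.071] turn [-0.17 -0.25  0.17] off new [0.12 0.18 5.4 ] off now [0.09 0.2  5.4 ] F [-0.4867 -0.0182 -0.077 ] open 0.023648483038519602 q5,6 [-0.5463  0.7865]
```

View pics/c6.png

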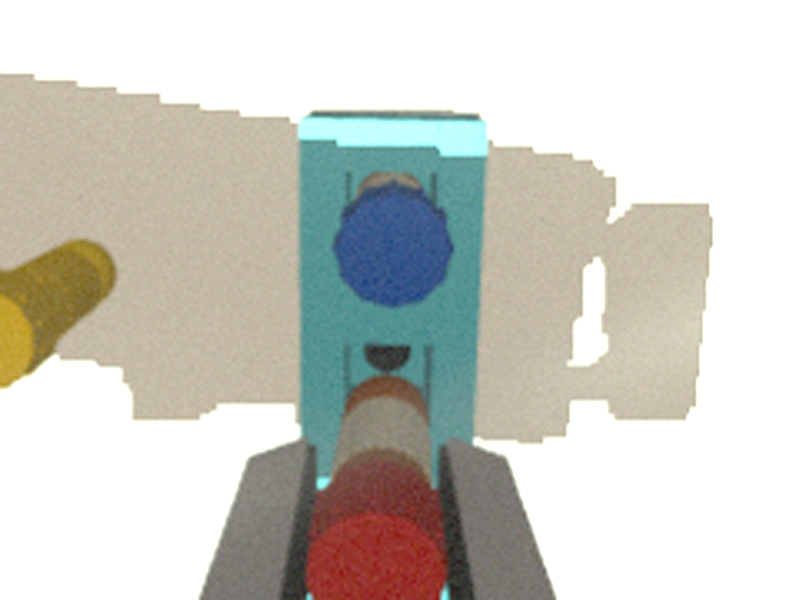

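```bash
python3 - <<'E'
from h import *
s=sense();C=cam('wrist',s);e=s['ee_pos'];z=R.from_rotvec(s['tcp_rot']).as_matrix()[:,2]
crop=lambda p:(proj(C,p)-[140,90])*10/3
f=e+z*.062
print('foot ball ctr',crop(f-z*.010),'+y side',crop(f-z*.010+[0,.01,0]),'+x',crop(f-z*.01+[.01,0,0]))
for d in(-.003,-.002,-.001,0,.001): print(d,'hole edges if centre at tcp y+d', crop([e[0],e[1]+d+.01125,.045]),crop([e[0],e[1]+d-.01125,.045]))
h=plane(C,(140+389.5*.3,90+345*.3),.045);print('hole +y edge pt',h,'-> centre',h-[0,.01125,0])
for u in(300,474): print(plane(C,(140+u*.3,90+400*.3),.045))
E
```

```text
foot ball ctr [382.991 413.679] +y side [383.4854 372.7985] +x [425.6979 414.1119]
-0.003 hole edges if centre at tcp y+d [383.5917 348.6479] [382.6073 430.4067]
-0.002 hole edges if centre at tcp y+d [383.6364 344.9268] [382.6501 426.8515]
-0.001 hole edges if centre at tcp y+d [383.6813 341.198 ] [382.693  423.2892]
0 hole edges if centre at tcp y+d [383.7262 337.4617] [382.736  419.7197]
0.001 hole edges if centre at tcp y+d [383.7712 333.7177] [382.7791 416.1429]
hole +y edge pt [0.5557 0.2001 0.045 ] -> centre [0.5557 0.1888 0.045 ]
[0.5324 0.1848 0.045 ]
[0.5781 0.1853 0.045 ]
```

```bash
sed -i "s/'ho':np.array(\[.556,.192/'ho':np.array([.5555,.189/" h.py; python3 -m crank '[{"dr":[0,0,0],"offset":[-0.14,0.06,0],"claw":-0.6},{"dr":[0,0,0],"offset":[0,0,0.7],"claw":-0.6},{"dr":[0,0,0],"offset":[0,0,0.7],"claw":-0.6},{"dr":[0,0,0],"offset":[0,0,0.7],"claw":-0.6},{"dr":[0,0,0],"offset":[0,0,0.6],"claw":-0.6},{"dr":[0,0,0],"offset":[0,0,0.6],"claw":-0.6},{"dr":[0,0,0],"offset":[0,0,0],"claw":-0.6}]'
```

```text
time: 12.95
ee_pos: [0.5534, 0.1897, 0.0899]
tcp_rot: [-2.205, -2.228, 0.003]
ft_force: [-0.1, -0.3, -1.4]
opening: 0.024
finger_force: 20.0
```

```bash
python3 -m crank '[{"dr":[0,0,0],"offset":[0,0.03,0.6],"claw":-0.6},{"dr":[0,0,0],"offset":[0,0,0.6],"claw":-0.6},{"dr":[0,0,0],"offset":[0,0,0.4],"claw":-0.6},{"dr":[0,0,0],"offset":[0,0,0.3],"claw":-0.6},{"dr":[0,0,0],"offset":[0,0,0],"claw":-0.6}]'
```

```text
time: 13.45
ee_pos: [0.5543, 0.1898, 0.072]
tcp_rot: [-2.206, -2.228, 0.0]
ft_force: [-0.0, 0.5, 1.1]
opening: 0.0235
finger_force: 20.0
```

```bash
python3 -m crank '[{"dr":[0,0,0],"offset":[0,0,0.15],"claw":-0.6},{"dr":[0,0,0],"offset":[0,0,0.15],"claw":-0.6},{"dr":[0,0,0],"offset":[0,0,0],"claw":-0.6}]'
```

```text
time: 13.75
ee_pos: [0.5559, 0.1899, 0.0712]
tcp_rot: [-2.207, -2.229, -0.005]
ft_force: [-1.8, -0.5, 14.7]
opening: 0.0234
finger_force: 20.0
```

```bash
python3 -m crank '[{"dr":[0,0,0],"offset":[0,0,-0.2],"claw":0.2},{"dr":[0,0,0],"offset":[0,0,0],"claw":0.2},{"dr":[0,0,0],"offset":[0,0,0],"claw":0.2},{"dr":[0,0,0],"offset":[0,0,0],"claw":0.2},{"dr":[0,0,0],"offset":[0,0,-3],"claw":0.2},{"dr":[0,0,0],"offset":[0,0,-3],"claw":0.2},{"dr":[0,0,0],"offset":[0.5,0,-2],"claw":0.2},{"dr":[0,0,0],"offset":[3.8,0,0],"claw":0.2},{"dr":[0,0,0],"offset":[0,0,0],"claw":0.2},{"dr":[0,0,0],"offset":[0,0,0],"claw":0.2}]'
python3 - <<'E'
from h import *
H['blue']=((100,130),);H['red']=((0,10),(168,180))
s=sense();im=read_camera('wrist');C=cam('wrist',s);np.save('pics/w7.npy',im)
planT('ho',.044,.062,0)
for c in('blue','red'):
    for b in blobs(im,c,60,100):print(c,b,plane(C,b[0],.09))
E
```

```text
time: 14.75
ee_pos: [0.5533, 0.2336, 0.1506]
tcp_rot: [-2.202, -2.231, 0.002]
ft_force: [-0.2, -0.2, 0.0]
opening: 0.0565
finger_force: 0.0
t 14.8 tcp [0.5535 0.2322 0.1506] to [0.5552 0.233  0.071 ] turn [-0.32 -0.17  0.22] off new [0.08 0.17 7.96] off now [0.06 0.21 7.96] F [-0.5015  0.0123 -0.1939] open 0.05676293271798398 q5,6 [-0.523   0.8652]
blue (array([254.8, 204.1]), [242, 193, 28, 25, 419]) [0.5529 0.2393 0.09  ]
red (array([ 83.1, 251.2]), [69, 231, 31, 39, 546]) [0.4078 0.1952 0.09  ]
red (array([254.7, 260. ]), [241, 241, 28, 38, 811]) [0.5535 0.1896 0.09  ]
```

```bash
python3 -m crank '[{"dr":[0,0,0],"offset":[0.45,0.1,2],"claw":0.2},{"dr":[0,0,0],"offset":[0,0,2],"claw":0.2},{"dr":[0,0,0],"offset":[0,0,2],"claw":0.2},{"dr":[0,0,0],"offset":[0,0,1.9],"claw":0.2},{"dr":[0,0,0],"offset":[0,0,0],"claw":-0.6},{"dr":[0,0,0],"offset":[0,0,0],"claw":-0.6},{"dr":[0,0,0],"offset":[0,0,0],"claw":-0.6},{"dr":[0,0,0],"offset":[0,0,0],"claw":-0.6},{"dr":[0,0,0],"offset":[0,0,0],"claw":-0.6},{"dr":[0,0,0],"offset":[0,0,0],"claw":-0.6}]' 20
python3 -m crank '[{"dr":[0,0,0],"offset":[0,0,-1],"claw":-0.6},{"dr":[0,0,0],"offset":[0,0,-2],"claw":-0.6},{"dr":[0,0,0],"offset":[0,0,-3],"claw":-0.6},{"dr":[0,0,0],"offset":[0,0,-4],"claw":-0.6},{"dr":[0,0,0],"offset":[0,0,-4],"claw":-0.6},{"dr":[0,0,0],"offset":[0,0,-4],"claw":-0.6},{"dr":[0,0,0],"offset":[0,0,0],"claw":-0.6},{"dr":[0,0,0],"offset":[0,0,0],"claw":-0.6}]'
python3 - <<'E'
from h import *
s=sense();im=read_camera('wrist');np.save('pics/w8.npy',im);C=cam('wrist',s)
planT('st',-.044,.062,20,.07)
e=s['ee_pos'];z=R.from_rotvec(s['tcp_rot']).as_matrix()[:,2]
cr=lambda p:(proj(C,p)-[140,90])*10/3
print('ball',cr(e+z*.052),'+y',cr(e+z*.052+[0,.01,0]),'captop',cr(e-z*.023))
c=cv2.resize(im[90:270,140:380],(800,600),interpolation=cv2.INTER_CUBIC);c=cv2.convertScaleAbs(c,alpha=1.8);cv2.imwrite('pics/c8.png',c[:,:,::-1])
E
```

```text
time: 15.8
ee_pos: [0.5549, 0.2375, 0.0729]
tcp_rot: [-2.206, -2.229, -0.001]
ft_force: [-0.1, -1.1, 3.6]
opening: 0.0235
finger_force: 20.0
time: 16.6
ee_pos: [0.5554, 0.2368, 0.2533]
tcp_rot: [-2.205, -2.229, -0.002]
ft_force: [-0.4, -0.4, -1.2]
opening: 0.0237
finger_force: 20.0
t 16.65 tcp [0.5546 0.2368 0.2519] to [ 0.5585 -0.2364  0.1539] turn [-20.33   0.1   -2.02] off new [-47.28  -5.01   8.61] off now [-47.36  -0.05   9.6 ] F [-0.7547  0.1416 -1.1832] open 0.02388490107033479 q5,6 [-0.4337  1.0746]
ball [382.9868 413.6906] +y [383.5099 372.7993] captop [385.9164 568.8836]
```

View pics/c8.png

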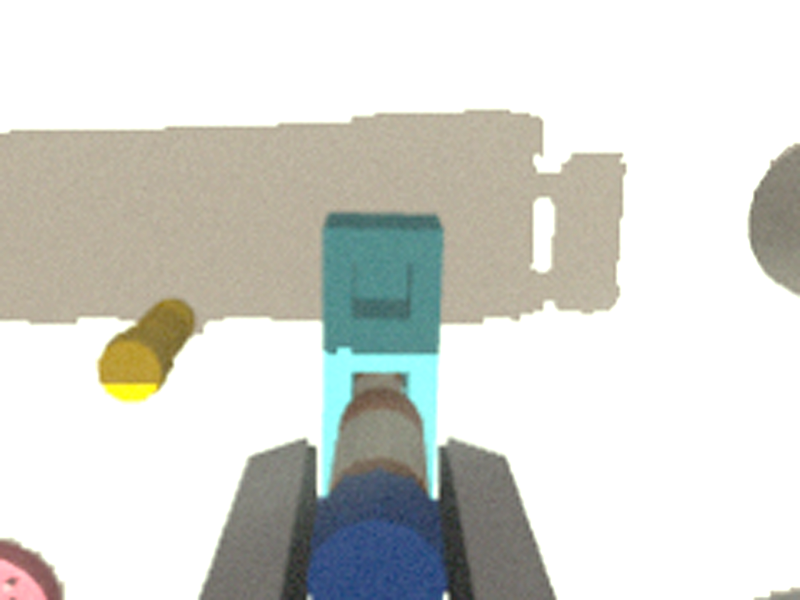

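Crop: blue is held (cap at (376,560)), with its foot about 4 mm toward -tool-x, a 3.6° lean. I'll compensate for that and carry it to the stand.

```bash
python3 -m crank '[{"dr":[-6.8,0,-0.7],"offset":[0,0,-1],"claw":-0.6},{"dr":[-6.8,0,-0.7],"offset":[0,0,-1],"claw":-0.6},{"dr":[-6.8,0,-0.6],"offset":[0,0,0],"claw":-0.6},{"dr":[0,0,0],"offset":[-4.3,-0.45,0],"claw":-0.6},{"dr":[0,0,0],"offset":[-4.3,-0.45,0],"claw":-0.6},{"dr":[0,0,0],"offset":[-4.3,-0.45,0],"claw":-0.6},{"dr":[0,0,0],"offset":[-4.3,-0.45,0],"claw":-0.6},{"dr":[0,0,0],"offset":[-4.3,-0.45,0],"claw":-0.6},{"dr":[0,0,0],"offset":[-4.3,-0.45,0],"claw":-0.6},{"dr":[0,0,0],"offset":[-4.3,-0.45,0],"claw":-0.6},{"dr":[0,0,0],"offset":[-4.3,-0.45,0],"claw":-0.6},{"dr":[0,0,0],"offset":[-4.3,-0.45,0],"claw":-0.6},{"dr":[0,0,0],"offset":[-4.3,-0.45,0],"claw":-0.6},{"dr":[0,0,0],"offset":[-4.3,-0.45,0],"claw":-0.6},{"dr":[0,0,0],"offset":[0,0,2.5],"claw":-0.6},{"dr":[0,0,0],"offset":[0,0,2.5],"claw":-0.6},{"dr":[0,0,0],"offset":[0,0,0],"claw":-0.6},{"dr":[0,0,0],"offset":[0,0,0],"claw":-0.6}]'
python3 -c "
from h import *
planT('st',-.044,.064,20,.06)"
```

```text
time: 18.45
ee_pos: [0.545, -0.2369, 0.2077]
tcp_rot: [1.989, 2.08, 0.366]
ft_force: [0.3, 0.1, -0.2]
opening: 0.0234
finger_force: 20.0
t 18.45 tcp [ 0.545  -0.2369  0.2077] to [ 0.562  -0.2362  0.1467] turn [-0.04  0.03 -0.04] off new [-0.01 -0.49  6.31] off now [-0.01 -0.49  6.31] F [ 0.3136  0.105  -0.2452] open 0.02339937073848719 q5,6 [-0.7563  0.5168]
```

Next the 3.6° compensation, moving to 6 cm out (foot ~2.4 cm above the mouth), then a look.

```bash
python3 -m crank '[{"dr":[0,0,0],"offset":[0,-0.25,2],"claw":-0.6},{"dr":[0,0,0],"offset":[0,-0.25,2],"claw":-0.6},{"dr":[0,0,0],"offset":[0,0,2.3],"claw":-0.6},{"dr":[0,3.6,0],"offset":[0,0,0],"claw":-0.6},{"dr":[0,0,0],"offset":[0,0,0],"claw":-0.6},{"dr":[0,0,0],"offset":[0,0,0],"claw":-0.6}]'
python3 - <<'E'
from h import *
s=sense();im=read_camera('wrist');np.save('pics/w9.npy',im);C=cam('wrist',s)
planT('st',-.044,.064,20,.06)
e=s['ee_pos'];M=R.from_rotvec(s['tcp_rot']).as_matrix();f=e+M@[-.004,0,.064]
o=np.array([140,70]);cr=lambda p:((proj(C,p)-o)*10/3).round(1)
print('foot',f,'ball px',cr(f-M[:,2]*.01),'+x',cr(f-M[:,2]*.01+M[:,0]*.01))
for y in(-.044,0,.044):
    b,ax,S=seat('st',y);m=b+ax*.036
    print(y,[cr(m+S[:,0]*i*.01125+S[:,1]*j*.01125).tolist() for i,j in((1,-1),(1,1),(-1,1),(-1,-1))])
b,ax,S=seat('st',0);print('block',[cr(b+ax*.036+S[:,0]*i*.068+S[:,1]*j*.023).tolist() for i,j in((1,-1),(1,1),(-1,1),(-1,-1))])
c=cv2.resize(im[70:250,140:380],(800,600),interpolation=cv2.INTER_CUBIC);c=cv2.convertScaleAbs(c,alpha=1.8);cv2.imwrite('pics/c9.png',c[:,:,::-1])
E
```

```text
time: 19.05
ee_pos: [0.5632, -0.2375, 0.149]
tcp_rot: [1.999, 2.113, 0.433]
ft_force: [-0.3, 0.1, -0.1]
opening: 0.0236
finger_force: 20.0
t 19.1 tcp [ 0.5632 -0.2368  0.1491] to [ 0.562  -0.2362  0.1467] turn [ 0.19 -3.4   0.02] off new [ 0.06 -0.2   0.18] off now [ 0.05 -0.2   0.18] F [-1.0806 -0.7396 -0.1543] open 0.023175951719003614 q5,6 [-0.8873  0.4642]
foot [ 0.5853 -0.2368  0.0888] ball px [382.8 492.8] +x [382.8 452.8]
-0.044 [[340.3, 406.1], [423.4, 407.4], [422.7, 487.9], [341.0, 486.0]]
0 [[338.8, 241.4], [424.9, 241.7], [424.1, 327.8], [339.6, 327.0]]
0.044 [[337.3, 65.3], [426.4, 64.2], [425.6, 156.4], [338.1, 156.8]]
block [[290.4, 12.8], [474.3, 9.7], [464.9, 533.3], [299.6, 528.9]]
```

View pics/c9.png

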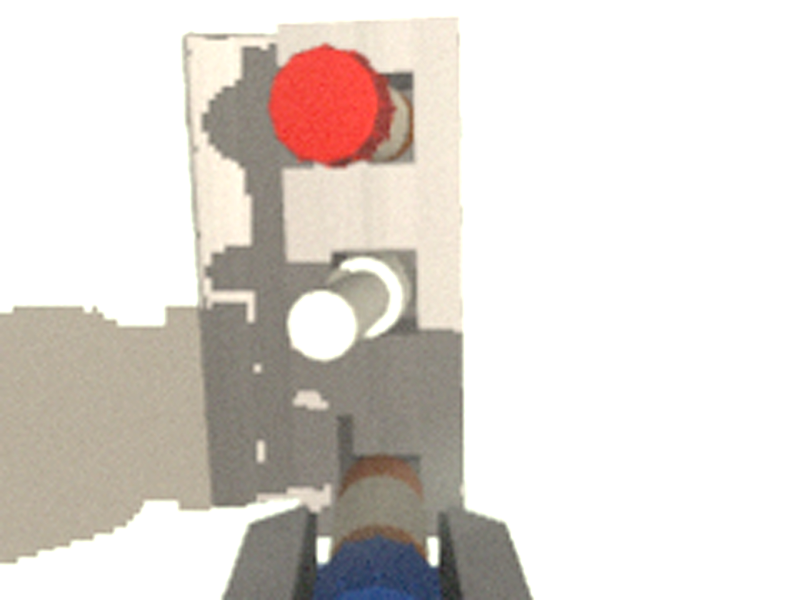

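Crop: holes appear about 8 px (2 mm) left of and below the prediction. The -44 hole centre is at ≈(379,456) against a predicted (382,447), and the foot is centred at x=380. I'll correct and descend.

```bash
python3 -m crank '[{"dr":[0,0,0],"offset":[-0.14,-0.21,0.18],"claw":-0.6},{"dr":[0,0,0],"offset":[-0.06,0.09,1],"claw":-0.6},{"dr":[0,0,0],"offset":[-0.06,0.09,1],"claw":-0.6},{"dr":[0,0,0],"offset":[-0.03,0.04,0.5],"claw":-0.6},{"dr":[0,0,0],"offset":[-0.03,0.04,0.5],"claw":-0.6},{"dr":[0,0,0],"offset":[0,0,0],"claw":-0.6}]'
python3 -c "
from h import *
planT('st',-.044,.064,20,.03)"
```

```text
time: 19.7
ee_pos: [0.5745, -0.2371, 0.1173]
tcp_rot: [2.001, 2.116, 0.435]
ft_force: [0.3, -0.0, -0.2]
opening: 0.0236
finger_force: 20.0
t 19.7 tcp [ 0.5745 -0.2371  0.1173] to [ 0.5747 -0.2357  0.1195] turn [ 0.07 -3.54 -0.01] off new [ 0.15  0.1  -0.21] off now [ 0.16  0.1  -0.2 ] F [ 0.275  -0.0451 -0.2377] open 0.023579602794121586 q5,6 [-0.9417  0.4088]
```

```bash
python3 -m crank '[{"dr":[0,0,0],"offset":[-0.03,0.04,0.5],"claw":-0.6},{"dr":[0,0,0],"offset":[-0.03,0.04,0.5],"claw":-0.6},{"dr":[0,0,0],"offset":[-0.03,0.04,0.5],"claw":-0.6},{"dr":[0,0,0],"offset":[0,0,0],"claw":-0.6}]'
python3 -c "
from h import *
planT('st',-.044,.064,20,0)"
```

```text
time: 20.1
ee_pos: [0.5809, -0.2368, 0.1039]
tcp_rot: [2.0, 2.116, 0.435]
ft_force: [-0.2, 0.8, -0.7]
opening: 0.0237
finger_force: 20.0
t 20.1 tcp [ 0.5809 -0.2368  0.1039] to [ 0.5873 -0.2351  0.0923] turn [ 0.1  -3.53  0.  ] off new [0.14 0.21 1.3 ] off now [0.06 0.21 1.31] F [-0.2193  0.7846 -0.7039] open 0.023701498515078835 q5,6 [-0.964   0.3836]
```

No force, so it's 23 mm deep. Continuing to the bottom.

```bash
python3 -m crank '[{"dr":[0,0,0],"offset":[-0.03,0.04,0.5],"claw":-0.6},{"dr":[0,0,0],"offset":[-0.03,0.04,0.4],"claw":-0.6},{"dr":[0,0,0],"offset":[-0.01,0.02,0.2],"claw":-0.6},{"dr":[0,0,0],"offset":[0,0,0],"claw":-0.6}]'
python3 -m crank '[{"dr":[0,0,0],"offset":[-0.01,0.02,0.2],"claw":-0.6},{"dr":[0,0,0],"offset":[0,0,0],"claw":-0.6}]'
python3 -c "
from h import *
planT('st',-.044,.064,20,0)"
```

```text
time: 20.5
ee_pos: [0.5853, -0.2363, 0.0939]
tcp_rot: [2.001, 2.117, 0.435]
ft_force: [-0.6, 1.4, -2.7]
opening: 0.024
finger_force: 20.0
time: 20.7
ee_pos: [0.586, -0.2363, 0.0923]
tcp_rot: [2.001, 2.117, 0.435]
ft_force: [-1.8, 2.5, -2.0]
opening: 0.0234
finger_force: 20.0
t 20.7 tcp [ 0.586  -0.2363  0.0923] to [ 0.5873 -0.2351  0.0923] turn [ 0.07 -3.56  0.  ] off new [0.11 0.13 0.04] off now [0.11 0.13 0.05] F [-1.7728  2.5395 -2.0178] open 0.023358676885631677 q5,6 [-0.9803  0.3625]
```

```bash
python3 -m crank '[{"dr":[0,0,0],"offset":[-0.01,0.02,0.2],"claw":-0.6},{"dr":[0,0,0],"offset":[0,0.02,0.15],"claw":-0.6},{"dr":[0,0,0],"offset":[0,0,0],"claw":-0.6}]'
```

```text
time: 21.0
ee_pos: [0.587, -0.2368, 0.091]
tcp_rot: [2.0, 2.115, 0.436]
ft_force: [-10.6, 2.8, 15.6]
opening: 0.0236
finger_force: 20.0
```

```bash
python3 -m crank '[{"dr":[0,0,0],"offset":[0,0,-0.2],"claw":0.3},{"dr":[0,0,0],"offset":[0,0,0],"claw":0.3},{"dr":[0,0,0],"offset":[0,0,0],"claw":0.3},{"dr":[0,0,0],"offset":[0,0,0],"claw":0.3},{"dr":[0,0,0],"offset":[0,-0.2,-1],"claw":0.3},{"dr":[0,0,0],"offset":[0,-0.2,-2],"claw":0.3},{"dr":[0,0,0],"offset":[0,0,-3],"claw":0.3},{"dr":[0,-3.6,0],"offset":[0,0,-3],"claw":0.3},{"dr":[1.5,0,0],"offset":[0,0,-1],"claw":0.3},{"dr":[1.5,0,0],"offset":[0,0,0],"claw":0.3},{"dr":[0,0,0],"offset":[0,0,0],"claw":0.3}]'
python3 - <<'E'
from h import *
s=sense();im=read_camera('wrist');np.save('pics/w10.npy',im);C=cam('wrist',s)
planT('st',.044,.062,17,.07)
H['blue']=((100,130),);H['red']=((0,10),(168,180))
print(blobs(im,'blue',60,100),blobs(im,'red',60,100))
for y in(-.044,.044):
    b,ax,_=seat('st',y);print(y,'6deg fwd captop',proj(C,b+.085*R.from_euler('y',-6,degrees=True).apply(ax)),proj(C,b+.074*R.from_euler('y',-6,degrees=True).apply(ax)))
E
```

```text
time: 22.1
ee_pos: [0.5506, -0.2439, 0.1851]
tcp_rot: [2.013, 2.108, 0.316]
ft_force: [0.8, -0.5, -0.5]
opening: 0.0614
finger_force: 0.0
t 22.15 tcp [ 0.55   -0.2438  0.1844] to [ 0.5575 -0.1483  0.1549] turn [0.2  0.13 0.06] off new [9.5  0.27 3.17] off now [9.51 0.27 3.14] F [0.267  0.5904 0.0373] open 0.06131982355306235 q5,6 [-0.7329  0.5345]
[(array([250.7, 197. ]), [239, 184, 26, 26, 326])] [(array([245.9,  91.1]), [230, 75, 34, 32, 839])]
-0.044 6deg fwd captop [244.1091 194.3527] [247.3424 191.168 ]
0.044 6deg fwd captop [243.3642  87.3375] [246.9331  88.3328]
```

```bash
python3 -m crank '[{"dr":[0,0,0],"offset":[3.1,-0.1,0],"claw":0.3},{"dr":[0,0,0],"offset":[3.1,-0.1,0],"claw":0.3},{"dr":[0,0,0],"offset":[3.1,-0.1,1],"claw":0.3},{"dr":[0,0,0],"offset":[0,0,2],"claw":0.3},{"dr":[0,0,0],"offset":[0,0,0],"claw":0.3}]'
python3 -c "
from h import *
planT('st',.044,.062,17,.0)"
```

```text
time: 22.65
ee_pos: [0.5502, -0.1493, 0.1521]
tcp_rot: [2.017, 2.113, 0.315]
ft_force: [-0.6, -0.3, 0.4]
opening: 0.0614
finger_force: 0.0
t 22.65 tcp [ 0.5502 -0.1493  0.1521] to [ 0.5871 -0.147   0.0915] turn [-0.06 -0.03  0.05] off new [0.06 1.76 6.88] off now [0.05 1.77 6.88] F [-0.6239 -0.2595  0.4075] open 0.06139981814088927 q5,6 [-0.8095  0.3727]
```

```bash
python3 -m crank '[{"dr":[0,0,0],"offset":[-0.15,0.8,1],"claw":0.3},{"dr":[0,0,0],"offset":[0,0,1.5],"claw":0.3},{"dr":[0,0,0],"offset":[0,0,1.5],"claw":0.3},{"dr":[0,0,0],"offset":[0,0,1.5],"claw":0.3},{"dr":[0,0,0],"offset":[0,0,1.4],"claw":0.3},{"dr":[0,0,0],"offset":[0,0,0],"claw":0.3}]'
python3 -c "
from h import *
planT('st',.044,.062,17,.0)"
```

```text
time: 23.25
ee_pos: [0.5795, -0.1527, 0.0893]
tcp_rot: [2.019, 2.107, 0.314]
ft_force: [-0.2, 0.6, 0.6]
opening: 0.0611
finger_force: 0.0
t 23.25 tcp [ 0.5795 -0.1527  0.0893] to [ 0.5871 -0.147   0.0915] turn [ 0.06  0.14 -0.14] off new [0.53 0.82 0.02] off now [0.54 0.82 0.02] F [-0.1997  0.6142  0.605 ] open 0.061062379685625244 q5,6 [-0.9691  0.2539]
```

```bash
python3 -m crank '[{"dr":[0,0,0],"offset":[0.35,0.25,0],"claw":0.3},{"dr":[0,0,0],"offset":[0,0.25,0],"claw":0},{"dr":[0,0,0],"offset":[0,0,0],"claw":-0.6},{"dr":[0,0,0],"offset":[0,0,0],"claw":-0.6},{"dr":[0,0,0],"offset":[0,0,0],"claw":-0.6},{"dr":[0,0,0],"offset":[0,0,0],"claw":-0.6},{"dr":[0,0,0],"offset":[0,0,0],"claw":-0.6}]' 20
python3 -c "
from h import *
planT('st',.044,.062,17,.0)"
```

```text
time: 23.95
ee_pos: [0.5817, -0.1476, 0.0914]
tcp_rot: [2.019, 2.11, 0.314]
ft_force: [-5.1, 0.0, 2.5]
opening: 0.023
finger_force: 20.0
t 23.95 tcp [ 0.5817 -0.1476  0.0914] to [ 0.5871 -0.147   0.0915] turn [-0.05  0.07 -0.06] off new [0.04 0.52 0.15] off now [0.04 0.52 0.15] F [-5.1488  0.0273  2.4967] open 0.023023268954081848 q5,6 [-0.9618  0.2658]
```

```bash
python3 -m crank '[{"dr":[0,0,0],"offset":[0,-0.14,-1],"claw":-0.6},{"dr":[0,0,0],"offset":[0,-0.14,-1],"claw":-0.6},{"dr":[0,0,0],"offset":[0,-0.28,-2],"claw":-0.6},{"dr":[0,0,0],"offset":[0,-0.28,-2],"claw":-0.6},{"dr":[0,0,0],"offset":[0,0,-3],"claw":-0.6},{"dr":[0,0,0],"offset":[0,0,-3],"claw":-0.6},{"dr":[5.7,0,0.6],"offset":[0,0,-3],"claw":-0.6},{"dr":[5.7,0,0.7],"offset":[0,0,-3],"claw":-0.6},{"dr":[5.7,0,0.7],"offset":[0,0,0],"claw":-0.6},{"dr":[0,0,0],"offset":[0,0,0],"claw":-0.6},{"dr":[0,0,0],"offset":[0,0,0],"claw":-0.6}]'
python3 -c "
from h import *
planT('ho',0.044,.062,0,.07)"
```

```text
time: 25.05
ee_pos: [0.5256, -0.1496, 0.2621]
tcp_rot: [-2.208, -2.233, -0.005]
ft_force: [0.2, 0.3, -0.8]
opening: 0.0235
finger_force: 20.0
t 25.05 tcp [ 0.5256 -0.1496  0.2621] to [0.5552 0.233  0.141 ] turn [ 0.08 -0.19  0.23] off new [38.24  3.23 12.11] off now [38.19  3.36 12.23] F [ 0.1862  0.2998 -0.7561] open 0.023512699994884166 q5,6 [-0.4159  1.0217]
```

```bash
python3 -m crank '[{"dr":[0,0,0],"offset":[4.2,0.37,0],"claw":-0.6},{"dr":[0,0,0],"offset":[4.2,0.37,0],"claw":-0.6},{"dr":[0,0,0],"offset":[4.2,0.37,0],"claw":-0.6},{"dr":[0,0,0],"offset":[4.2,0.37,0],"claw":-0.6},{"dr":[0,0,0],"offset":[4.2,0.37,0],"claw":-0.6},{"dr":[0,0,0],"offset":[4.2,0.37,0],"claw":-0.6},{"dr":[0,0,0],"offset":[4.2,0.37,0],"claw":-0.6},{"dr":[0,0,0],"offset":[4.2,0.37,0],"claw":-0.6},{"dr":[0,0,0],"offset":[4.4,0.37,0],"claw":-0.6},{"dr":[0,0,0],"offset":[0,0,4],"claw":-0.6},{"dr":[0,0,0],"offset":[0,0,4],"claw":-0.6},{"dr":[0,0,0],"offset":[0,0,3],"claw":-0.6},{"dr":[0,0,0],"offset":[0,0,0],"claw":-0.6},{"dr":[0,0,0],"offset":[0,0,0],"claw":-0.6}]'
python3 - <<'E'
from h import *
s=sense();im=read_camera('wrist');np.save('pics/w11.npy',im);C=cam('wrist',s)
planT('ho',.044,.062,0)
e=s['ee_pos'];M=R.from_rotvec(s['tcp_rot']).as_matrix();f=e+M[:,2]*.062
cr=lambda p:((proj(C,p)-[140,90])*10/3).round(1)
print('ball px',cr(f-M[:,2]*.01),'+y',cr(f-M[:,2]*.01+M[:,0]*.01))
b,ax,S=seat('ho',.044);m=b+ax*.036
print([cr(m+S[:,0]*i*.01125+S[:,1]*j*.01125).tolist() for i,j in((1,-1),(1,1),(-1,1),(-1,-1))])
c=cv2.resize(im[90:270,140:380],(800,600),interpolation=cv2.INTER_CUBIC);c=cv2.convertScaleAbs(c,alpha=1.8);cv2.imwrite('pics/c11.png',c[:,:,::-1])
E
```

```text
time: 26.45
ee_pos: [0.5551, 0.2296, 0.1541]
tcp_rot: [-2.211, -2.229, -0.004]
ft_force: [0.5, -0.3, 0.5]
opening: 0.0236
finger_force: 20.0
t 26.5 tcp [0.5561 0.23   0.1551] to [0.5552 0.233  0.071 ] turn [ 0.15 -0.23  0.09] off new [ 0.31 -0.09  8.41] off now [ 0.27 -0.11  8.41] F [-0.3377  0.5527 -0.6637] open 0.02331212201584035 q5,6 [-0.5676  0.8818]
ball px [383.  413.7] +y [383.1 372.8]
[[342.7, 299.3], [421.4, 299.4], [420.4, 374.7], [343.3, 374.7]]
```

View pics/c11.png

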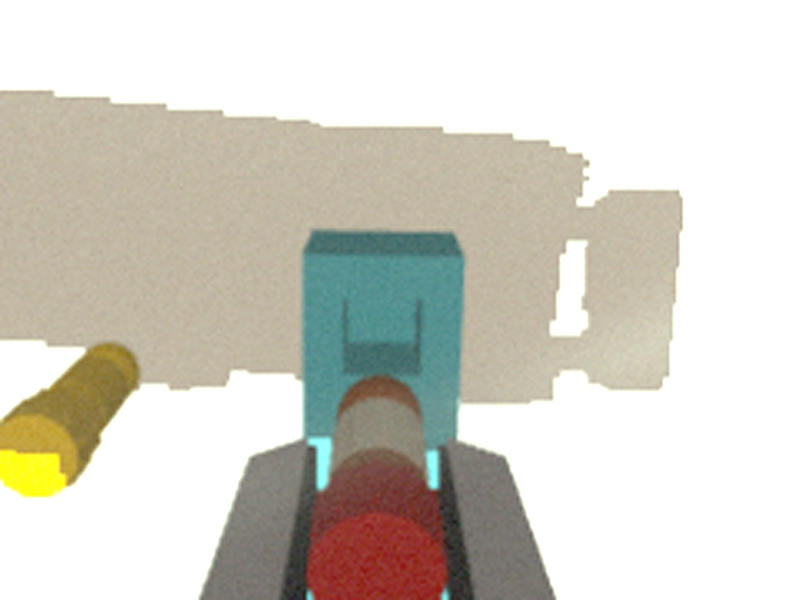

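Crop: the empty hole (343–420, 298–374) matches the prediction. The foot is 1 mm left and 0.7 mm low. I'll correct and insert.

```bash
python3 -m crank '[{"dr":[0,0,0],"offset":[0.34,0,0],"claw":-0.6},{"dr":[0,0,0],"offset":[0,0,1.5],"claw":-0.6},{"dr":[0,0,0],"offset":[0,0,1.5],"claw":-0.6},{"dr":[0,0,0],"offset":[0,0,1],"claw":-0.6},{"dr":[0,0,0],"offset":[0,0,0.6],"claw":-0.6},{"dr":[0,0,0],"offset":[0,0,0.6],"claw":-0.6},{"dr":[0,0,0],"offset":[0,0,0.6],"claw":-0.6},{"dr":[0,0,0],"offset":[0,0,0],"claw":-0.6}]'
python3 -c "
from h import *
planT('ho',.044,.062,0)"
```

```text
time: 27.3
ee_pos: [0.555, 0.2342, 0.0948]
tcp_rot: [-2.209, -2.231, -0.002]
ft_force: [-0.3, -0.0, -0.7]
opening: 0.0233
finger_force: 20.0
t 27.3 tcp [0.555  0.2342 0.0948] to [0.5552 0.233  0.071 ] turn [-0.03 -0.16  0.18] off new [-0.12  0.02  2.38] off now [-0.13  0.02  2.37] F [-0.2629 -0.0035 -0.7126] open 0.02328129463236505 q5,6 [-0.6323  0.7741]
```

```bash
python3 -m crank '[{"dr":[0,0,0],"offset":[-0.05,0,0.6],"claw":-0.6},{"dr":[0,0,0],"offset":[0,0,0.6],"claw":-0.6},{"dr":[0,0,0],"offset":[0,0,0.5],"claw":-0.6},{"dr":[0,0,0],"offset":[0,0,0.3],"claw":-0.6},{"dr":[0,0,0],"offset":[0,0,0],"claw":-0.6}]'
python3 -m crank '[{"dr":[0,0,0],"offset":[0,0,0.2],"claw":-0.6},{"dr":[0,0,0],"offset":[0,0,0.2],"claw":-0.6},{"dr":[0,0,0],"offset":[0,0,0],"claw":-0.6}]'
```

```text
time: 27.8
ee_pos: [0.5551, 0.2338, 0.075]
tcp_rot: [-2.209, -2.231, -0.003]
ft_force: [-0.1, -0.1, 0.5]
opening: 0.0232
finger_force: 20.0
time: 28.1
ee_pos: [0.5558, 0.234, 0.0722]
tcp_rot: [-2.209, -2.231, -0.006]
ft_force: [-0.2, -0.1, 4.1]
opening: 0.0238
finger_force: 20.0
```

```bash
python3 -m crank '[{"dr":[0,0,0],"offset":[0,0,0.2],"claw":-0.6},{"dr":[0,0,0],"offset":[0,0,0.1],"claw":-0.6},{"dr":[0,0,0],"offset":[0,0,0],"claw":-0.6}]'
python3 -m crank '[{"dr":[0,0,0],"offset":[0,0,-0.2],"claw":0.2},{"dr":[0,0,0],"offset":[0,0,0],"claw":0.2},{"dr":[0,0,0],"offset":[0,0,0],"claw":0.2},{"dr":[0,0,0],"offset":[0,0,0],"claw":0.2},{"dr":[0,0,0],"offset":[0,0,-3],"claw":0.2},{"dr":[0,0,0],"offset":[0,0,-4],"claw":0.2},{"dr":[0,0,0],"offset":[0,0,-4],"claw":0.2},{"dr":[0,0,0],"offset":[4,-4,-4],"claw":0.2},{"dr":[0,0,0],"offset":[4,-4,-2],"claw":0.2},{"dr":[0,0,0],"offset":[4,-4,0],"claw":0.2},{"dr":[0,0,0],"offset":[4,-4,0],"claw":0.2},{"dr":[0,0,0],"offset":[4,0,0],"claw":0.2},{"dr":[0,0,0],"offset":[0,0,0],"claw":0.2}]'
python3 - <<'E'
from h import *
I={n:read_camera(n) for n in('scene','side')}
H['blue']=((100,130),)
S,D=cam('scene'),cam('side')
for n in I: print(n,[(c,[(b[0].tolist(),b[1]) for b in blobs(I[n],c,20,120)]) for c in('red','blue','green')])
def crop(n,x,y,w,h): return cv2.resize(I[n][y:y+h,x:x+w],(400,300),interpolation=cv2.INTER_CUBIC)
o=np.vstack([np.hstack([crop('scene',110,175,120,90),crop('side',225,195,120,90)]),np.hstack([crop('scene',275,110,80,60),crop('side',185,130,80,60)])])
cv2.imwrite('pics/c12.png',o[:,:,::-1])
for nm,f,y in(('blue','st',-.044),('red','ho',0),('red','ho',.044)):
    b,ax,_=seat(f,y);print(nm,'top expected',proj(S,b+ax*.085),proj(D,b+ax*.085))
E
```

```text
time: 28.4
ee_pos: [0.5571, 0.2341, 0.0715]
tcp_rot: [-2.21, -2.231, -0.01]
ft_force: [-2.7, -1.6, 18.8]
opening: 0.0234
finger_force: 20.0
time: 29.7
ee_pos: [0.4175, 0.4119, 0.2256]
tcp_rot: [-2.195, -2.241, -0.006]
ft_force: [-0.3, 0.5, -0.3]
opening: 0.0563
finger_force: 0.0
scene [('red', [([238.9, 13.3], [236, 0, 7, 28, 130]), ([240.8, 135.4], [223, 122, 43, 27, 349]), ([333.0, 135.2], [328, 129, 11, 14, 101]), ([316.5, 140.2], [312, 134, 10, 14, 113])]), ('blue', [([126.2, 213.4], [118, 205, 17, 17, 195]), ([280.5, 258.7], [278, 256, 6, 6, 20]), ([269.1, 268.2], [267, 266, 6, 6, 20])]), ('green', [([301.5, 142.4], [297, 139, 10, 8, 58])])]
side [('red', [([224.6, 141.6], [221, 135, 9, 16, 112]), ([149.8, 188.6], [145, 182, 10, 16, 93]), ([155.8, 205.3], [142, 194, 27, 19, 254])]), ('blue', [([272.8, 246.2], [264, 237, 18, 20, 260])]), ('green', [([226.4, 153.4], [223, 148, 9, 12, 77])])]
blue top expected [127.0243 207.2129] [269.4701 238.9227]
red top expected [317.3695 136.8489] [224.845  142.2358]
red top expected [332.7517 131.1722] [222.6929 135.7863]
```

View pics/c12.png

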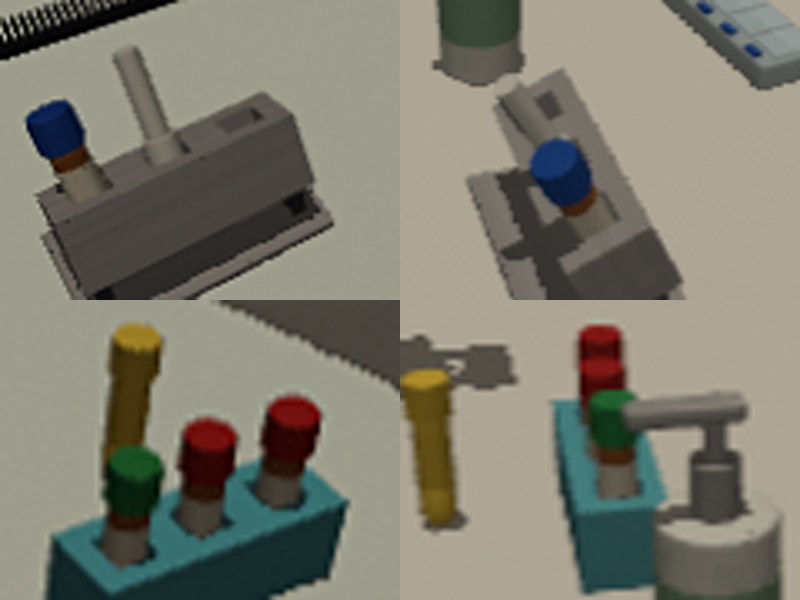

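The final view shows blue seated in the stand at the old red position (cap centroid within 2 px of the red's). Both reds stand in the holder at the expected tops, and green and the thermometer are unmoved.

```bash
python3 -c "
from workcell import *
print(finish_job())"
```

```text
the job is handed in; nothing more can be done
None
```

The changeover is done and handed in: in the final pictures both red vials stand in the teal holder and the blue vial is in the slanted stand, each pushed to the bottom of its hole, with green and the thermometer unmoved; no verdict came back.

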